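# Load and bolt down the vial steriliser

### The arm

A 6-joint arm with a two-finger parallel gripper is mounted at the origin on a cart in front of the work surface, level with it; the furniture and walls round the work are solid. World frame = base frame: x ahead of the robot, y to its left, z up, the work surface at z = 0. Lengths are in m, angles in rad, forces in N, time in s.
With the tool pointing down it reaches from about 0.25 to 0.725 m from the base axis. Payload 4 kg.
Tool frame: the origin (TCP) lies midway between the tips of the shut fingers; the grasp point (between the pads) lies bot.grip_depth behind it (bot.grip_depth is the distance from the TCP to the grasp point, in m); z points along the fingers, y is the line along which they close (so a half turn about z gives the same grasp; the last joint's range is limited). The gripper opens to 85 mm and grips with 20 to 120 N. Pads are 22 mm wide; open, the fingers measure 114 mm over their backs; the gripper's body (76 mm by 85 mm) begins 54 mm behind the grasp point. The pads swing forward as they close: fully open they stand 13 mm farther back than shut.
Start: joints at [-1.28, 0.241, 0.005, 1.335, 0, 1.571], TCP at [0.143, -0.479, 0.231] pointing down, gripper open.
Joint ranges: [-2.72, 2.72], [-1.05, 1.87], [-1.09, 1.28], [-1.99, 2.15], [-1.42, 1.44], [-3.14, 3.14]. Speed limits (rad/s): [2.79, 2.79, 3.14, 3.14, 3.14, 3.14].

### API

Orientations are given as a 3x3 rotation matrix whose columns are the frame's x, y, z axes.
In Python, from plant import bot gives the robot as it stands.
- The arm moves only by the shell command python3 -m jog 'ROWS' [FORCE]. ROWS is a JSON object of lists of equal length, an entry for each row: "slide": the shift along the tool's x, y, z in m, a list of three; "angular": the turn, a rotation vector about the tool's x, y, z in degrees, a list of three; "claw": the closure, from -1 (fully open) to 1 (shut), so that 0 is half open. A call has 1 to 12 rows; each row is the pose to reach, as a shift and turn from the pose commanded when the call began, along the tool's axes at that moment; what a row does not reach only later rows make up. A row lasts 1/8 s, in which the tool goes at most 62.5 mm and 10.7 degrees, less where a joint would pass 70% of its speed; a pose out of reach is approached as far as the arm can. A call with a gripper value outside its range is refused whole. The fingers move at their own pace and stop on an object; FORCE is the grip in N (left out, the last holds). Time passes only in rows, so rows that repeat a pose let the fingers close. It gives the time, the measured TCP pose, the force, the opening and the grip force at its end, in the units of the state.
- bot.state(): the state, without advancing time (a new reading comes with each control period).
- bot.camera(name): name is "scene" or "top" or "wrist"; returns a dict with "image" (480x640x3 uint8, red, green, blue), "range_z" (480x640 float32, m along the optical axis (not along the pixel's ray), 0 where there is no reading), "vfov" (degrees; the focal length in pixels is half the picture's height over the tangent of half this angle, whatever the lens; pixels are square), "cx", "cy" (the principal point, pixels), "pose" (4x4, takes a point from camera to world coordinates). Camera axes: x right, y up, looking along -z (the intrinsics and any distortion apply to the point x, -y, -z); pixel columns grow to the right and rows downward; lengths in m; the calibration is good to about 2 mm. A picture is of the moment at which its call begins.
- bot.close_job(): hands the job in; it is judged then, once.
The state is a dict: "t": time; "q": joint angles; "dq": joint speeds; "effort": joint torques, N m; "ee_pos": TCP position; "orientation": TCP orientation; "wrist_force": force on the tool from outside, world axes, zero at the start; "moment": the same for the moment, N m; "finger_gap": finger opening in m; "grip_force": force on a finger pad.
Only numpy, scipy, OpenCV 4.12 (cv2) and the standard library are available. Lean on these libraries where they do the work, as an engineer would, in place of code of your own. Each camera call takes 0.05 s, during which the arm holds its last target. There are 200 camera calls.

### The job

Load the low steriliser pan: put every glass vial into it and push them upright into single file between the guide rails, clear of the flared mouth. Set the domed lid on with its lugs between the studs and turn it clockwise until it stops under the wing nuts. Then tighten the four wing nuts evenly in crisscross order, going each time from one nut to the one opposite and then to the other pair: first all four about half-way, then all four again to the stop; leave the kidney dish, the bottle and the jar as they stand.

Things in the scene. Friction and masses are not known exactly. Their poses are not given: they have to be found in the camera images.
- pan: Low round aluminium steriliser pan, fixed on the worktop, 280 mm over its ears, 70 mm high. Origin: centre of its underside; z up. Floor 8 mm above the origin, bore 190 mm. Four upright studs (8 mm thick, tops 121 mm above the origin), each with a wing nut, stand outside the rim at radius 121 mm, at 45, 135, 225 and 315 degrees from the pan's x axis.
- rail_mouth (a point): On the pan's floor, 12 mm to -y of the pan's centre (axes as the pan's): the start of two thin steel guide rails, 28 mm high, that run from here 94 mm along +y to a stop plate; inner faces 16.5 mm either side, room for a file of three vials. Flares reach 15 mm back. The floor on the -y side is open: a vial can be stood about 26 mm before this point and pushed to +y.
- seal (a point): Centre of the pan's rim, level with its dark seal ring, 70 mm above the pan's underside. The lid's flange lies on this seal. Axes as the pan's.
- lid_handle (a point): Centre of the black bar handle of the loose domed aluminium lid (0.55 kg, 276 mm over its lugs). The bar is 76 mm long along this point's x axis, 14 mm thick along y, 20 mm high. The point is 57 mm above the lid's lowest edge and 52 mm above its flange face: 122 mm above the pan's underside when seated. Right under it the dome lies 22 mm lower.
- lid_collar (a point): Centre of the lid's lowest edge: the collar below its flange, 184 mm wide and 5 mm deep, which drops into the pan's 190 mm bore. Axes as the handle's.
- lid_lug (a point): One of four slotted lugs on the lid, at 45, 135, 225, 315 degrees from the handle's x axis, reaching to radius 138 mm; slots open on the clockwise side (from above). Lower the lid with its lugs midway between the studs (within 15 degrees), then turn it clockwise about 45 degrees until the studs stop it; this point (radius 121 mm) is then on a stud's axis.
- wing_1 (a point): Grip point of black wing nut 1, on its axis; its stud is at 45 degrees from the pan's x axis (counter-clockwise from above; 1 is opposite 3, 2 opposite 4). The wing is an upright blade 48 mm long along this point's x axis, 9 mm thick along y, 30 mm high; the point is 10 mm below its top edge, 113 mm above the pan's underside when loose.
- nut_1 (a joint): Turn of wing nut 1 in rad: 0 = fully loose, its foot 5.5 mm above a seated lug; grows clockwise seen from above, the nut sinking 4.3 mm per rad; about 0.7 = half-way, 1.45 = tight at its stop. Stays where it is left; takes up to 0.3 N m.
- wing_2 (a point): Grip point of black wing nut 2, on its axis; its stud is at 135 degrees from the pan's x axis (counter-clockwise from above; 1 is opposite 3, 2 opposite 4). The wing is an upright blade 48 mm long along this point's x axis, 9 mm thick along y, 30 mm high; the point is 10 mm below its top edge, 113 mm above the pan's underside when loose.
- nut_2 (a joint): Turn of wing nut 2 in rad: 0 = fully loose, its foot 5.5 mm above a seated lug; grows clockwise seen from above, the nut sinking 4.3 mm per rad; about 0.7 = half-way, 1.45 = tight at its stop. Stays where it is left; takes up to 0.3 N m.
- wing_3 (a point): Grip point of black wing nut 3, on its axis; its stud is at 225 degrees from the pan's x axis (counter-clockwise from above; 1 is opposite 3, 2 opposite 4). The wing is an upright blade 48 mm long along this point's x axis, 9 mm thick along y, 30 mm high; the point is 10 mm below its top edge, 113 mm above the pan's underside when loose.
- nut_3 (a joint): Turn of wing nut 3 in rad: 0 = fully loose, its foot 5.5 mm above a seated lug; grows clockwise seen from above, the nut sinking 4.3 mm per rad; about 0.7 = half-way, 1.45 = tight at its stop. Stays where it is left; takes up to 0.3 N m.
- wing_4 (a point): Grip point of black wing nut 4, on its axis; its stud is at 315 degrees from the pan's x axis (counter-clockwise from above; 1 is opposite 3, 2 opposite 4). The wing is an upright blade 48 mm long along this point's x axis, 9 mm thick along y, 30 mm high; the point is 10 mm below its top edge, 113 mm above the pan's underside when loose.
- nut_4 (a joint): Turn of wing nut 4 in rad: 0 = fully loose, its foot 5.5 mm above a seated lug; grows clockwise seen from above, the nut sinking 4.3 mm per rad; about 0.7 = half-way, 1.45 = tight at its stop. Stays where it is left; takes up to 0.3 N m.
- phial_1_mid (a point): Centre (half-way up) of upright glass vial 1 with dark cap, 29 mm across, 74 mm high, 40 g; origin 37 mm above its foot, z along its axis. Some vials are absent in some runs.
- phial_2_mid (a point): Centre (half-way up) of upright glass vial 2 with dark cap, 29 mm across, 74 mm high, 40 g; origin 37 mm above its foot, z along its axis. Some vials are absent in some runs.
- phial_3_mid (a point): Centre (half-way up) of upright glass vial 3 with dark cap, 29 mm across, 74 mm high, 40 g; origin 37 mm above its foot, z along its axis. Some vials are absent in some runs.
- phial_4_mid (a point): Centre (half-way up) of upright glass vial 4 with dark cap, 29 mm across, 74 mm high, 40 g; origin 37 mm above its foot, z along its axis. Some vials are absent in some runs.
- steel_dish: Bystander: kidney-shaped steel dish, 116 x 224 x 43 mm, loose; origin at the centre of its underside.
- brown_bottle: Bystander: brown medicine bottle, 45 mm across, 114 mm high, loose; origin at the centre of its foot.
- blue_jar: Bystander: small round screw-top jar, 36 mm across, 53 mm high, loose; origin at the centre of its foot.
Mind the look-alikes: they are no part of the job. What is shaped like the part that bears phial_1_mid but orange is not meant.

How it is judged:
By the outcome, as a careful person would: the job done as asked, in the order asked, and still so for the second after the job is handed in, with the robot touching nothing.
Of phial_1, phial_2, phial_3, phial_4 only 2 to 3 are there at a start; the rules pass over those that are not, and their reading is None.
At some moment in a run one of lid may be knocked a few centimetres aside while the robot is not near it.
Once in a run the grip may slacken for a moment while it holds something.
It also fails if it takes over 210 s, if anything falls off the work surface, if the arm or the gripper's body presses on something with over 40 N, if the wrist force passes 120 N, or if a joint passes its speed limit or range.

## Working session

There is one attempt and no reset: what is moved stays moved. The work goes in short steps, Python scripts to look and compute and a shell command to move; the robot and the scene stay as the last step left them, time stands still between calls to the robot, and variables do not carry over. Pictures are saved under pics/ and viewed, at most 16 in all, crops included, and the job is handed in when it is done.

```bash
ls; mkdir -p pics; python3 - <<'E'
from plant import bot
import cv2,numpy as np
print(bot.grip_depth, bot.state())
for n in ("scene","top","wrist"):
    c=bot.camera(n); cv2.imwrite(f"pics/a_{n}.png",c["image"][:,:,::-1]); np.savez(f"a_{n}.npz",**c)
    print(n,{k:v for k,v in c.items() if k not in("image","range_z")})
E
```

```text
pics
0.0187 {'t': 0.0, 'q': array([-1.27996041e+00,  2.41440230e-01,  3.69312763e-03,  1.33518955e+00,
        4.03213813e-06,  1.57081923e+00]), 'dq': array([-4.61250969e-05, -1.82669798e-06,  4.20114759e-05, -3.24179128e-04,
       -2.86441098e-04, -9.72075674e-04]), 'effort': array([ 7.76597626e-04, -3.72321010e+01,  2.52405614e+01,  1.69669435e-02,
       -7.29334374e-06, -2.90265284e-06]), 'ee_pos': array([ 0.14319316, -0.47838522,  0.23038748]), 'orientation': array([[ 9.58011076e-01,  2.86730546e-01, -6.09880511e-04],
       [ 2.86731194e-01, -9.58008880e-01,  2.05159188e-03],
       [ 3.98311328e-06, -2.14031951e-03, -9.99997710e-01]]), 'wrist_force': array([ 0.706908  , -0.3886851 ,  0.03561876]), 'moment': array([-0.03267268, -0.05221047,  0.06247311]), 'grip_force': 0.0, 'finger_gap': 0.08572766650257162}
scene {'vfov': 53.62051817329586, 'cx': 317.2314050172309, 'cy': 240.7068547739285, 'pose': array([[ 8.73119832e-01,  3.59493292e-01, -3.29281539e-01,
         1.35061153e-01],
       [-4.87505639e-01,  6.43709941e-01, -5.89894705e-01,
        -8.06725780e-01],
       [-1
[... 329 characters left out ...]
65e-01],
       [-9.99592999e-01, -2.81264152e-02,  4.76880862e-03,
         1.11677455e-02],
       [-4.82261276e-04,  1.83799824e-01,  9.82963576e-01,
         1.81047274e+00],
       [ 0.00000000e+00,  0.00000000e+00,  0.00000000e+00,
         1.00000000e+00]])}
wrist {'vfov': 66.0259537488225, 'cx': 312.30288251598915, 'cy': 231.35645525016324, 'pose': array([[ 2.87942023e-01,  9.16663891e-01,  2.77158263e-01,
         2.14467974e-01],
       [-9.57647427e-01,  2.75888824e-01,  8.24424809e-02,
        -4.57552028e-01],
       [-8.92821676e-04, -2.89158552e-01,  9.57280802e-01,
         3.72669781e-01],
       [ 0.00000000e+00,  0.00000000e+00,  0.00000000e+00,
         1.00000000e+00]])}
```

View pics/a_top.png

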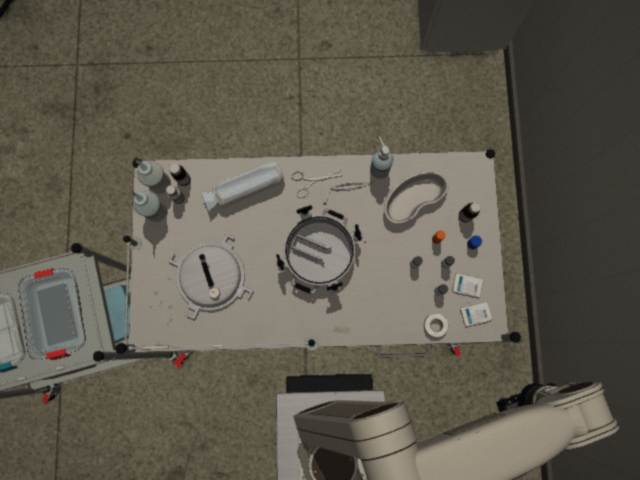

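View pics/a_scene.png

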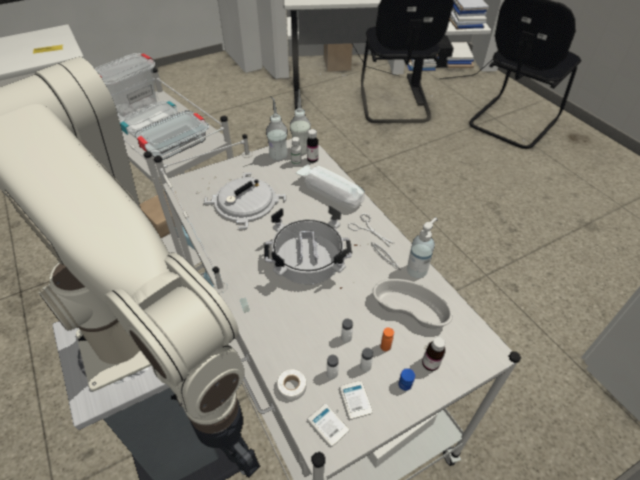

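Top view: pan near (320,250) with its rails inside, lid at (211,277), three grey vials at (416,262), (449,261), (441,290), orange decoy at (439,237), dish at (415,198), bottle at (470,211), jar at (475,242). I measure from top depth and zoom in.

```bash
cat > h.py <<'E'
from plant import bot
import cv2,numpy as np
def load(n): return dict(np.load(n))
def snap(n,f):
    c=bot.camera(n); cv2.imwrite(f"pics/{f}.png",c["image"][:,:,::-1]); np.savez(f"{f}.npz",**c); return c
def foc(c): return 240/np.tan(np.radians(float(c["vfov"]))/2)
def ray(c,u,v,z):            # pixel -> point on plane z
    f=foc(c); P=c["pose"]; d=P[:3,:3]@np.array([(u-c["cx"])/f,-(v-c["cy"])/f,-1.]); o=P[:3,3]
    return o+d*(z-o[2])/d[2]
def cloud(c):                # HxWx3 world points
    f=foc(c); v,u=np.mgrid[:480,:640]; Z=c["range_z"]
    p=np.stack([(u-c["cx"])/f*Z,-(v-c["cy"])/f*Z,-Z],-1); w=p@c["pose"][:3,:3].T+c["pose"][:3,3]
    w[Z==0]=np.nan; return w
def pix(c,p):
    f=foc(c); q=c["pose"][:3,:3].T@(np.asarray(p)-c["pose"][:3,3]); return c["cx"]+f*q[0]/-q[2], c["cy"]-f*q[1]/-q[2]
def mv(dw):                  # world shift -> tool shift (mm)
    return np.round(bot.state()["orientation"].T@np.asarray(dw)*1000,1)
E
python3 - <<'E'
from h import *
for n in("top","scene"):
    c=load(f"a_{n}.npz"); w=cloud(c); im=c["image"].astype(int)
    print(n,"table z",np.nanmedian(w[310:330,360:420,2]) if n=="top" else np.nanmedian(w[300:320,270:300,2]))
    dark=(im.max(2)<75)&(w[...,2]>.05)&(w[...,2]<.2)&(w[...,0]>.2)&(w[...,0]<.75)&(abs(w[...,1])<.6)
    N,L,S,C=cv2.connectedComponentsWithStats(dark.astype(np.uint8))
    for i in range(1,N):
        if S[i,4]>=8: print(S[i],C[i].round(1),np.nanmedian(w[L==i],0).round(4), np.nanmax(w[L==i][:,2]).round(3))
c=load("a_top.npz"); im=c["image"][:,:,::-1]
A=cv2.resize(im[195:305,265:375],(400,400),interpolation=cv2.INTER_CUBIC);B=cv2.resize(im[222:332,155:265],(400,400),interpolation=cv2.INTER_CUBIC)
cv2.imwrite("pics/b.png",np.hstack([A,B]))
E
```

```text
top table z -0.0009911001088491744
[169 191  12  10  61] [174.8 196.1] [0.7399 0.4501 0.0671] 0.104
[146 201  17  18  86] [156.4 211.7] [0.6899 0.5017 0.071 ] 0.105
[462 203  17  17 145] [468.7 212. ] [ 0.6615 -0.4234  0.0782] 0.112
[297 206  15  10  94] [304.  210.3] [0.6753 0.063  0.1129] 0.131
[328 210  16   9  48] [335.5 214.1] [ 0.6738 -0.0298  0.0535] 0.062
[285 216  69  68 429] [317.8 240.7] [0.6118 0.0324 0.0671] 0.08
[354 225   8  16  81] [357.3 233.2] [ 0.6021 -0.0895  0.116 ] 0.127
[123 235  10   8  52] [127.2 238.8] [0.61   0.5849 0.0874] 0.096
[434 237   7   4   8] [436.9 238.9] [ 0.5877 -0.3292  0.0538] 0.057
[199 254   6   6  20] [201.4 256.6] [0.5554 0.3725 0.0548] 0.061
[277 255   9  16  75] [280.1 263.2] [0.5209 0.1348 0.1175] 0.131
[413 257   9  10  69] [416.7 261.2] [ 0.5214 -0.2642  0.0723] 0.081
[444 257  10   9  71] [448.6 261. ] [ 0.5194 -0.3565  0.0707] 0.083
[202 262  11  24 123] [207.  273.5] [0.5048 0.3539 0.065 ] 0.075
[295 283  14  10  38] [301.7 287.2] [0.4569 0.0758 0.054 ] 0.059
[327 282  16  11  95] [334.1 287.1] [ 0.4475 -0.0174  0.116 ] 0.128
[437 
[... 524 characters left out ...]
.2] [0.6746 0.0562 0.1104] 0.127
[272 209  11  14  93] [277.  216.2] [0.5196 0.1278 0.1104] 0.127
[333 241  18  23 147] [341.2 254.7] [ 0.6046 -0.0972  0.1063] 0.126
[264 245   5  12  46] [266.2 250.6] [0.4522 0.0686 0.0526] 0.056
[272 251  13  16 110] [277.2 259.9] [ 0.447  -0.0245  0.1096] 0.127
[213 267   6   7  27] [215.6 269.8] [0.2917 0.0441 0.087 ] 0.091
[343 325   8   5  20] [346.  327.2] [ 0.5132 -0.2778  0.0688] 0.075
[426 343  19  18 183] [434. 353.] [ 0.6557 -0.4475  0.0794] 0.09
[362 355   9   5  21] [365.8 357.1] [ 0.5109 -0.3712  0.0698] 0.076
[328 362   9   5  23] [331.7 364.3] [ 0.43   -0.3492  0.0693] 0.076
[312 452  13  16 161] [317.9 459.8] [ 0.2906 -0.5309  0.1074] 0.112
```

View pics/b.png

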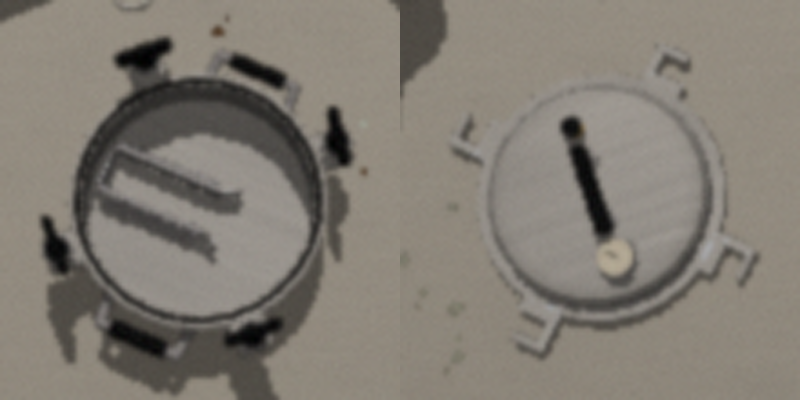

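Zoomed: rails have the closed end at left (crop 105,170), mouth at right (225,225), so pan +y points left and slightly up, yaw about -25°. Lid handle runs from (570,125) to (610,250), with lugs diagonal to it. I go over the vials and look closely.

```bash
python3 -c "
from h import *
print(mv([0.35,0.165,0.02]))"
```

```text
[382.6 -57.8 -19.9]
```

```bash
python3 -m jog '{"slide":[[0.055,-0.008,-0.02],[0.11,-0.016,-0.02],[0.165,-0.024,-0.02],[0.22,-0.032,-0.02],[0.275,-0.04,-0.02],[0.33,-0.05,-0.02],[0.383,-0.058,-0.02],[0.383,-0.058,-0.02],[0.383,-0.058,-0.02]],"angular":[[0,0,-8],[0,0,-16],[0,0,-24],[0,0,-32],[0,0,-40],[0,0,-48],[0,0,-48],[0,0,-48],[0,0,-48]],"claw":[-0.5,-0.5,-0.5,-0.5,-0.5,-0.5,-0.5,-0.5,-0.5]}' 30; python3 - <<'E'
from h import *
c=snap("wrist","c_wrist"); print(bot.state()["orientation"].round(3))
w=cloud(c)
d=(c["image"].max(2)<75)&(w[...,2]>.05)&(w[...,2]<.1)
N,L,S,C=cv2.connectedComponentsWithStats(d.astype(np.uint8))
for i in range(1,N):
    if S[i,4]>100: print(S[i],C[i].round(1),np.nanmedian(w[L==i],0).round(4))
E
```

```text
t: 1.27
ee_pos: [0.4932, -0.3134, 0.2506]
orientation: [[0.427, 0.904, -0.002], [0.904, -0.427, 0.001], [-0.0, -0.002, -1.0]]
wrist_force: [0.6, -0.1, 0.2]
finger_gap: 0.0642
grip_force: 0.0
[[ 0.429  0.903 -0.001]
 [ 0.903 -0.429  0.   ]
 [-0.    -0.001 -1.   ]]
[ 512  215   60   55 1906] [536.7 239.7] [ 0.6613 -0.4248  0.0787]
[347 224  29  28 166] [357.2 231. ] [ 0.5205 -0.3521  0.0667]
[256 237  30  29 269] [267.7 247.7] [ 0.4377 -0.331   0.0719]
```

View pics/c_wrist.png

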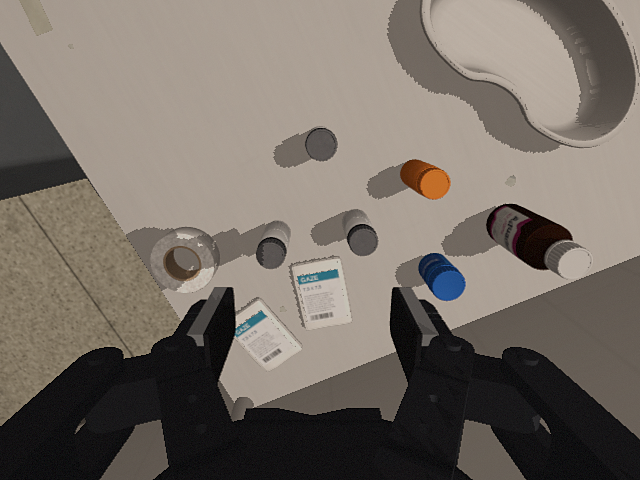

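Wrist view: vial caps at (321,143), (272,252), (362,240); orange decoy (432,182); the dish is top right; fingers are at the bottom.

```bash
python3 - <<'E'
from h import *
c=load("c_wrist.npz"); g=cv2.cvtColor(c["image"],cv2.COLOR_RGB2GRAY); w=cloud(c)
s=bot.state()
for u,v in((321,143),(271,252),(362,239)):
    m=(w[v-25:v+26,u-25:u+26,2]>.07)&(w[v-25:v+26,u-25:u+26,2]<.085)
    yy,xx=np.nonzero(m); (a,b),r=cv2.minEnclosingCircle(np.stack([xx,yy],1).astype(np.float32))
    p=ray(c,u-25+a,v-25+b,.074); print((u-25+a,v-25+b,r), p.round(4), ray(c,u,v,.074).round(4), mv([p[0]-s["ee_pos"][0],p[1]-s["ee_pos"][1],.043-s["ee_pos"][2]]))
E
```

```text
(321.42799949645996, 144.71199989318848, 16.36378288269043) [ 0.5235 -0.2684  0.074 ] [ 0.5238 -0.267   0.074 ] [ 54.3   8.5 207.9]
(270.404109954834, 254.28082275390625, 14.773120880126953) [ 0.4398 -0.3376  0.074 ] [ 0.4413 -0.3359  0.074 ] [-44.1 -37.4 208. ]
(363.14788818359375, 241.4577465057373, 14.859265327453613) [ 0.5218 -0.3625  0.074 ] [ 0.5218 -0.3599  0.074 ] [-31.4  47.3 207.9]
```

```bash
python3 -m jog '{"slide":[[0.054,0.0085,0.05],[0.054,0.0085,0.1],[0.054,0.0085,0.15],[0.054,0.0085,0.19],[0.054,0.0085,0.207],[0.054,0.0085,0.207],[0.054,0.0085,0.207],[0.054,0.0085,0.207],[0.054,0.0085,0.207],[0.054,0.0085,0.207]],"angular":[[0,0,0],[0,0,0],[0,0,0],[0,0,0],[0,0,0],[0,0,0],[0,0,0],[0,0,0],[0,0,0],[0,0,0]],"claw":[-0.5,-0.5,-0.5,-0.5,-0.5,-0.5,0.6,0.6,0.6,0.6]}' 30
python3 -c "
from h import *
print(mv([0.4994-bot.state()['ee_pos'][0],-0.1075-bot.state()['ee_pos'][1],.25]))"
```

```text
t: 2.58
ee_pos: [0.5256, -0.2691, 0.0464]
orientation: [[0.428, 0.904, 0.003], [0.904, -0.428, -0.002], [-0.0, 0.004, -1.0]]
wrist_force: [-1.5, 0.6, 5.6]
finger_gap: 0.0283
grip_force: 29.1
[ 134.7  -92.  -250.4]
```

```bash
python3 -m jog '{"slide":[[0,0,-0.06],[0,0,-0.12],[0.04,-0.01,-0.17],[0.08,-0.03,-0.22],[0.13,-0.05,-0.254],[0.17,-0.07,-0.254],[0.215,-0.091,-0.254],[0.215,-0.091,-0.254],[0.215,-0.091,-0.254]],"angular":[[0,0,0],[0,0,0],[0,0,0],[0,0,0],[0,0,0],[0,0,0],[0,0,0],[0,0,0],[0,0,0]],"claw":[0.6,0.6,0.6,0.6,0.6,0.6,0.6,0.6,0.6]}' 30; python3 -c "
from h import *
c=snap('wrist','d_wrist')"
```

```text
t: 3.7
ee_pos: [0.5342, -0.0352, 0.2985]
orientation: [[0.427, 0.904, 0.0], [0.904, -0.427, -0.001], [-0.0, 0.001, -1.0]]
wrist_force: [0.4, -0.5, -1.1]
finger_gap: 0.028
grip_force: 21.2
```

View pics/d_wrist.png

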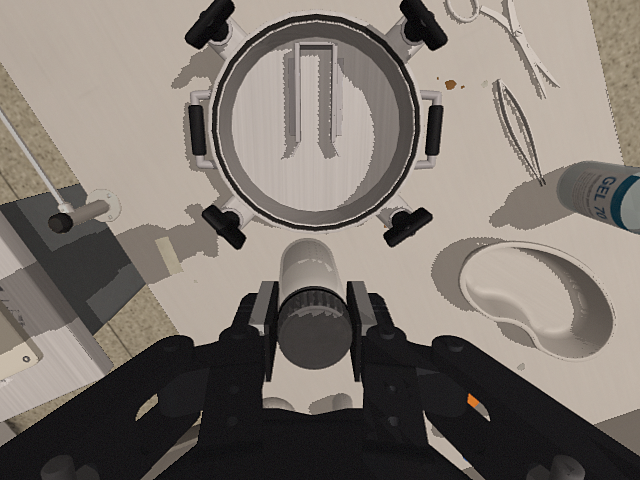

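The wrist view shows the pan rim centred at (315,120), rails from their mouth at about (316,145) up to the stop plate (316,45), and the vial in the grip at (315,325). I fit the rim circle and rails from depth.

```bash
python3 - <<'E'
from h import *
from scipy.optimize import least_squares
c=load("d_wrist.npz"); w=cloud(c); im=c["image"]
R=np.hypot(w[...,0]-.5615,w[...,1]-.019)
p=w[(w[...,2]>.06)&(w[...,2]<.08)&(R<.115)&(R>.08)]
print(len(p),np.median(p[:,2]))
f=lambda a:np.hypot(p[:,0]-a[0],p[:,1]-a[1])-a[2]
r=least_squares(f,[.56,.02,.1],loss="soft_l1",f_scale=.002).x; print("rim",r.round(4))
for z in(.0,.07):
  pass
fl=w[(R<.08)&(w[...,2]<.015)]; print("floor z",np.median(fl[:,2]))
m=(w[...,2]>.028)&(w[...,2]<.042)&(np.hypot(w[...,0]-r[0],w[...,1]-r[1])<.085)
q=w[m][:,:2]
for u0,u1 in((280,307),(325,345)):
    mm=m.copy(); mm[:,:u0]=0; mm[:,u1:]=0; mm[:52]=0; mm[138:]=0
    a=w[mm][:,:2]; vx,vy,x,y=cv2.fitLine(a.astype(np.float32),cv2.DIST_HUBER,0,.01,.01).ravel()
    print("rail",len(a),np.degrees(np.arctan2(vy,vx)).round(2),x.round(4),y.round(4),"offset from centre",((x-r[0])*-vy+(y-r[1])*vx).round(4))
d=(im.max(2)<70)&(w[...,2]>.09)&(w[...,2]<.14)&(R<.17)&(R>.09)
N,L,S,C=cv2.connectedComponentsWithStats(d.astype(np.uint8))
for i in range(1,N):
    if S[i,4]>150:
        t=w[L==i]; t=t[t[:,2]>np.nanpercentile(t[:,2],60)]; k=t.mean(0); e=np.linalg.svd(t[:,:2]-k[:2],full_matrices=False)[2][0]
        print("nut",C[i].round(),k.round(4),"ang",np.degrees(np.arctan2(k[1]-r[1],k[0]-r[0])).round(1),"r",np.hypot(*(k[:2]-r[:2])).round(4),"blade",np.degrees(np.arctan2(e[1],e[0])).round(1))
E
```

```text
9640 0.0678033685760063
rim [0.5648 0.0203 0.0996]
floor z 0.007712203946782181
rail 427 64.64 0.5597 0.0531 offset from centre 0.0187
rail 450 64.4 0.5962 0.0422 offset from centre -0.0188
nut [210.  24.] [0.5224 0.1327 0.1219] ang 110.7 r 0.1202 blade -162.1
nut [422.  24.] [0.6787 0.0587 0.1218] ang 18.6 r 0.1202 blade 107.7
nut [225. 225.] [ 0.4518 -0.0202  0.1217] ang -160.3 r 0.12 blade -72.4
nut [406. 226.] [ 0.606  -0.0925  0.1214] ang -70.0 r 0.1201 blade -166.9
```

```bash
python3 -m jog '{"slide":[[0.023,0.004,0.03],[0.023,0.004,0.08],[0.023,0.004,0.13],[0.023,0.004,0.18],[0.023,0.004,0.22],[0.023,0.004,0.243],[0.023,0.004,0.243]],"angular":[[0,0,0],[0,0,0],[0,0,0],[0,0,0],[0,0,0],[0,0,0],[0,0,0]],"claw":[0.6,0.6,0.6,0.6,0.6,0.6,0.6]}' 30; python3 -m jog '{"slide":[[0.01,0,0],[0.02,0,0],[0.03,0,0],[0.042,0,0],[0.055,0,0],[0.07,0,0],[0.085,0,0],[0.1,0,0],[0.1065,0,0],[0.1065,0,0]],"angular":[[0,0,0],[0,0,0],[0,0,0],[0,0,0],[0,0,0],[0,0,0],[0,0,0],[0,0,0],[0,0,0],[0,0,0]],"claw":[0.6,0.6,0.6,0.6,0.6,0.6,0.6,0.6,0.6,0.6]}' 30
```

```text
t: 4.62
ee_pos: [0.5459, -0.0177, 0.0534]
orientation: [[0.43, 0.903, -0.005], [0.903, -0.43, 0.0], [-0.002, -0.004, -1.0]]
wrist_force: [0.5, -0.1, -0.4]
finger_gap: 0.028
grip_force: 30.4
t: 5.88
ee_pos: [0.5933, 0.0806, 0.0552]
orientation: [[0.427, 0.904, -0.0], [0.904, -0.427, -0.0], [-0.0, -0.0, -1.0]]
wrist_force: [0.0, 0.3, -1.3]
finger_gap: 0.0281
grip_force: 30.4
```

```bash
python3 -m jog '{"slide":[[0,0,0.001],[0,0,0.001],[0,0,0.001],[0,0,-0.03],[0,0,-0.08],[0,0,-0.13],[0,0,-0.18],[0,0,-0.22]],"angular":[[0,0,0],[0,0,0],[0,0,0],[0,0,0],[0,0,0],[0,0,0],[0,0,0],[0,0,0]],"claw":[0.1,0,0,0,0,0,0,0]}' 30; python3 -m jog '{"slide":[[-0.06,0.017,0],[-0.12,0.034,0],[-0.18,0.051,0],[-0.24,0.069,0],[-0.3,0.086,0],[-0.36,0.104,0],[-0.42,0.124,0],[-0.43,0.124,0],[-0.43,0.124,0]],"angular":[[0,0,0],[0,0,0],[0,0,0],[0,0,0],[0,0,0],[0,0,0],[0,0,0],[0,0,0],[0,0,0]],"claw":[0,0,-0.5,-0.5,-0.5,-0.5,-0.5,-0.5,-0.5]}' 30
python3 - <<'E'
from h import *
print(mv(np.array([.522,-.3610,.045])-bot.state()["ee_pos"]))
E
```

```text
t: 6.88
ee_pos: [0.5935, 0.0799, 0.278]
orientation: [[0.428, 0.904, 0.002], [0.904, -0.428, 0.0], [0.001, 0.002, -1.0]]
wrist_force: [0.6, 1.0, 0.0]
finger_gap: 0.0429
grip_force: 0.0
t: 8.0
ee_pos: [0.5206, -0.3621, 0.275]
orientation: [[0.43, 0.903, -0.0], [0.903, -0.43, 0.001], [0.001, -0.001, -1.0]]
wrist_force: [-0.5, 0.9, -0.5]
finger_gap: 0.0642
grip_force: 0.0
[  1.5   0.9 230. ]
```

```bash
python3 -m jog '{"slide":[[0.001,0.001,0.06],[0.001,0.001,0.12],[0.001,0.001,0.17],[0.001,0.001,0.21],[0.001,0.001,0.23],[0.001,0.001,0.23],[0.001,0.001,0.23],[0.001,0.001,0.23],[0.001,0.001,0.23],[0.001,0.001,0.23]],"angular":[[0,0,0],[0,0,0],[0,0,0],[0,0,0],[0,0,0],[0,0,0],[0,0,0],[0,0,0],[0,0,0],[0,0,0]],"claw":[-0.5,-0.5,-0.5,-0.5,-0.5,-0.5,0.6,0.6,0.6,0.6]}' 30; python3 -m jog '{"slide":[[0,0,-0.06],[0,0,-0.12],[0.05,-0.02,-0.16],[0.1,-0.04,-0.21],[0.15,-0.064,-0.254],[0.2,-0.084,-0.254],[0.25,-0.107,-0.254],[0.3,-0.128,-0.254],[0.3,-0.128,-0.254],[0.3,-0.128,-0.254]],"angular":[[0,0,0],[0,0,0],[0,0,0],[0,0,0],[0,0,0],[0,0,0],[0,0,0],[0,0,0],[0,0,0],[0,0,0]],"claw":[0.6,0.6,0.6,0.6,0.6,0.6,0.6,0.6,0.6,0.6]}' 30; python3 -c "
from h import *
c=snap('wrist','e_wrist')
print((mv(np.array([.5476,-.0161,.056])-bot.state()['ee_pos'])),mv(np.array([.5809,.0541,.056])-bot.state()['ee_pos']))"
```

```text
t: 9.25
ee_pos: [0.5237, -0.3616, 0.0473]
orientation: [[0.428, 0.904, 0.003], [0.904, -0.428, -0.001], [-0.0, 0.003, -1.0]]
wrist_force: [-0.3, 1.4, 5.4]
finger_gap: 0.0276
grip_force: 29.7
t: 10.5
ee_pos: [0.5353, -0.0354, 0.2994]
orientation: [[0.427, 0.904, 0.0], [0.904, -0.427, -0.001], [-0.0, 0.0, -1.0]]
wrist_force: [-1.2, 0.2, -0.3]
finger_gap: 0.028
grip_force: 29.7
[ 23.4   2.5 243.3] [101.1   2.4 243.3]
```

View pics/e_wrist.png

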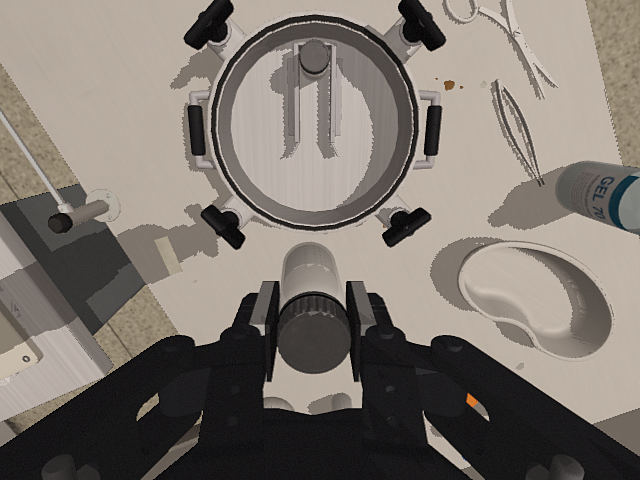

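Vial 1 stands upright at the far end of the rails (cap at 315,57); vial 2 is in the grip. Same insertion, 29 mm shorter.

```bash
python3 -m jog '{"slide":[[0.023,0.003,0.03],[0.023,0.003,0.08],[0.023,0.003,0.13],[0.023,0.003,0.18],[0.023,0.003,0.22],[0.023,0.003,0.243],[0.023,0.003,0.243]],"angular":[[0,0,0],[0,0,0],[0,0,0],[0,0,0],[0,0,0],[0,0,0],[0,0,0]],"claw":[0.6,0.6,0.6,0.6,0.6,0.6,0.6]}' 30; python3 -m jog '{"slide":[[0.01,0,0],[0.02,0,0],[0.03,0,0],[0.042,0,0],[0.055,0,0],[0.068,0,0],[0.0765,0,0],[0.0765,0,0]],"angular":[[0,0,0],[0,0,0],[0,0,0],[0,0,0],[0,0,0],[0,0,0],[0,0,0],[0,0,0]],"claw":[0.6,0.6,0.6,0.6,0.6,0.6,0.6,0.6]}' 30
python3 -m jog '{"slide":[[0,0,0.001],[0,0,0.001],[0,0,0.001],[0,0,-0.03],[0,0,-0.08],[0,0,-0.13],[0,0,-0.18],[0,0,-0.22]],"angular":[[0,0,0],[0,0,0],[0,0,0],[0,0,0],[0,0,0],[0,0,0],[0,0,0],[0,0,0]],"claw":[0.1,0,0,0,0,0,0,0]}' 30
python3 -c "
from h import *
print(mv(np.array([.4405,-.3370,.275])-bot.state()['ee_pos']))"
```

```text
t: 11.42
ee_pos: [0.5464, -0.0177, 0.0545]
orientation: [[0.431, 0.902, -0.004], [0.902, -0.431, 0.0], [-0.002, -0.004, -1.0]]
wrist_force: [-0.4, 0.2, -0.3]
finger_gap: 0.0278
grip_force: 31.7
t: 12.42
ee_pos: [0.5809, 0.0542, 0.0562]
orientation: [[0.427, 0.904, 0.0], [0.904, -0.427, -0.0], [-0.0, 0.0, -1.0]]
wrist_force: [0.3, 0.4, -0.3]
finger_gap: 0.0279
grip_force: 31.7
t: 13.42
ee_pos: [0.5808, 0.0532, 0.279]
orientation: [[0.428, 0.904, 0.002], [0.904, -0.428, 0.0], [0.001, 0.002, -1.0]]
wrist_force: [0.4, -0.4, -0.3]
finger_gap: 0.0427
grip_force: 0.0
[-412.7   40.3    3.5]
```

```bash
python3 -m jog '{"slide":[[-0.06,0.006,0],[-0.12,0.012,0],[-0.18,0.018,0],[-0.24,0.024,0],[-0.3,0.03,0],[-0.36,0.036,0],[-0.413,0.0405,0],[-0.413,0.0405,0],[-0.413,0.0405,0]],"angular":[[0,0,0],[0,0,0],[0,0,0],[0,0,0],[0,0,0],[0,0,0],[0,0,0],[0,0,0],[0,0,0]],"claw":[0,0,-0.5,-0.5,-0.5,-0.5,-0.5,-0.5,-0.5]}' 30
python3 -m jog '{"slide":[[0,0,0.06],[0,0,0.12],[0,0,0.17],[0,0,0.21],[0,0,0.231],[0,0,0.231],[0,0,0.231],[0,0,0.231],[0,0,0.231],[0,0,0.231]],"angular":[[0,0,0],[0,0,0],[0,0,0],[0,0,0],[0,0,0],[0,0,0],[0,0,0],[0,0,0],[0,0,0],[0,0,0]],"claw":[-0.5,-0.5,-0.5,-0.5,-0.5,-0.5,0.6,0.6,0.6,0.6]}' 30
python3 -m jog '{"slide":[[0,0,-0.06],[0,0,-0.12],[0.05,-0.007,-0.16],[0.1,-0.014,-0.21],[0.15,-0.02,-0.252],[0.2,-0.027,-0.252],[0.25,-0.034,-0.252],[0.312,-0.042,-0.252],[0.312,-0.042,-0.252],[0.312,-0.042,-0.252]],"angular":[[0,0,0],[0,0,0],[0,0,0],[0,0,0],[0,0,0],[0,0,0],[0,0,0],[0,0,0],[0,0,0],[0,0,0]],"claw":[0.6,0.6,0.6,0.6,0.6,0.6,0.6,0.6,0.6,0.6]}' 30; python3 -c "
from h import *
c=snap('wrist','f_wrist')
print((mv(np.array([.5476,-.0161,.056])-bot.state()['ee_pos'])),mv(np.array([.5684,.0278,.056])-bot.state()['ee_pos']))"
```

```text
t: 14.55
ee_pos: [0.4402, -0.3371, 0.2762]
orientation: [[0.429, 0.903, -0.0], [0.903, -0.429, 0.001], [0.001, -0.0, -1.0]]
wrist_force: [0.0, 0.2, -0.7]
finger_gap: 0.0641
grip_force: 0.0
t: 15.8
ee_pos: [0.4415, -0.3378, 0.0469]
orientation: [[0.428, 0.904, 0.003], [0.904, -0.428, -0.002], [-0.0, 0.003, -1.0]]
wrist_force: [-0.7, 1.1, 6.4]
finger_gap: 0.0279
grip_force: 29.5
t: 17.05
ee_pos: [0.5358, -0.0372, 0.2972]
orientation: [[0.427, 0.904, -0.001], [0.904, -0.427, -0.0], [-0.001, -0.0, -1.0]]
wrist_force: [-0.3, 0.1, -0.5]
finger_gap: 0.0282
grip_force: 29.7
[ 24.9   1.4 241.3] [ 73.5   1.4 241.2]
```

View pics/f_wrist.png

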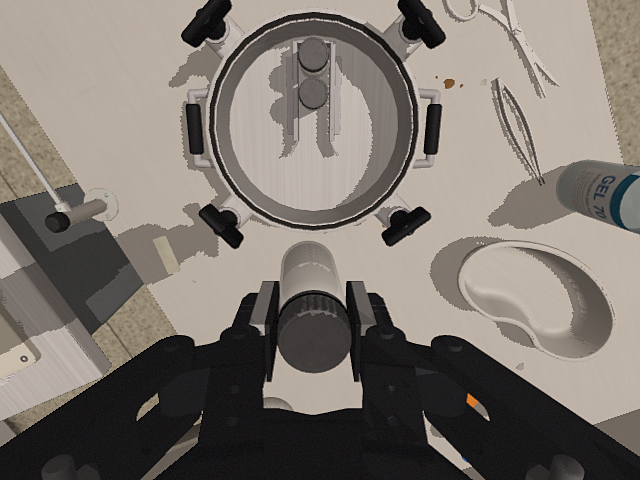

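Two vials stand upright in file (315,53) and (313,93); vial 3 is in the grip.

```bash
python3 -m jog '{"slide":[[0.0245,0.0015,0.03],[0.0245,0.0015,0.08],[0.0245,0.0015,0.13],[0.0245,0.0015,0.18],[0.0245,0.0015,0.22],[0.0245,0.0015,0.2415],[0.0245,0.0015,0.2415]],"angular":[[0,0,0],[0,0,0],[0,0,0],[0,0,0],[0,0,0],[0,0,0],[0,0,0]],"claw":[0.6,0.6,0.6,0.6,0.6,0.6,0.6]}' 30; python3 -m jog '{"slide":[[0.01,0,0],[0.02,0,0],[0.03,0,0],[0.04,0,0],[0.0485,0,0],[0.0485,0,0],[0.0485,0,0]],"angular":[[0,0,0],[0,0,0],[0,0,0],[0,0,0],[0,0,0],[0,0,0],[0,0,0]],"claw":[0.6,0.6,0.6,0.6,0.6,0.6,0.6]}' 30
python3 -m jog '{"slide":[[0,0,0.001],[0,0,0.001],[0,0,0.001],[0,0,-0.03],[0,0,-0.08],[0,0,-0.13],[0,0,-0.18],[0,0,-0.24]],"angular":[[0,0,0],[0,0,0],[0,0,0],[0,0,0],[0,0,0],[0,0,0],[0,0,0],[0,0,0]],"claw":[0.1,0,0,0,0,0,0,0]}' 30
python3 -c "
from h import *
print(mv(np.array([.48,.31,.32])-bot.state()['ee_pos']),bot.state()['q'].round(2))"
```

```text
t: 17.98
ee_pos: [0.5461, -0.0176, 0.0545]
orientation: [[0.431, 0.902, -0.004], [0.902, -0.431, 0.0], [-0.001, -0.003, -1.0]]
wrist_force: [0.3, 0.4, 0.0]
finger_gap: 0.0278
grip_force: 30.0
t: 18.85
ee_pos: [0.5684, 0.0282, 0.0557]
orientation: [[0.428, 0.904, -0.0], [0.904, -0.428, -0.0], [-0.0, -0.0, -1.0]]
wrist_force: [-0.2, 0.2, -0.4]
finger_gap: 0.0281
grip_force: 30.0
t: 19.85
ee_pos: [0.568, 0.028, 0.2969]
orientation: [[0.428, 0.904, -0.001], [0.904, -0.428, -0.0], [-0.001, -0.001, -1.0]]
wrist_force: [1.1, 0.2, 0.2]
finger_gap: 0.0426
grip_force: 0.0
[ 217.2 -200.2  -23. ] [ 0.05  0.37  0.35  1.55 -0.    2.06]
```

```bash
python3 -m jog '{"slide":[[0.04,-0.026,0],[0.08,-0.052,0],[0.12,-0.078,0],[0.16,-0.104,0],[0.2,-0.13,0],[0.24,-0.16,0],[0.275,-0.183,0],[0.275,-0.183,0],[0.275,-0.183,0],[0.275,-0.183,0],[0.275,-0.183,0],[0.275,-0.183,0]],"angular":[[0,0,-10],[0,0,-20],[0,0,-30],[0,0,-40],[0,0,-50],[0,0,-60],[0,0,-70],[0,0,-80],[0,0,-90],[0,0,-100],[0,0,-110],[0,0,-120]],"claw":[0,0,0,0,0,0,0,0,0,0,0,0]}' 30; python3 -m jog '{"slide":[[0,0,0],[0,0,0],[0,0,0]],"angular":[[0,0,-10],[0,0,-13],[0,0,-13]],"claw":[0,0,0]}' 30; python3 -c "
from h import *
c=snap('wrist','g_wrist')"
```

```text
t: 21.35
ee_pos: [0.5209, 0.3549, 0.2957]
orientation: [[-0.996, -0.087, -0.0], [-0.087, 0.996, -0.0], [0.0, -0.0, -1.0]]
wrist_force: [0.3, -0.0, 0.9]
finger_gap: 0.0428
grip_force: 0.0
t: 21.72
ee_pos: [0.5209, 0.3549, 0.2958]
orientation: [[-0.953, -0.303, -0.0], [-0.303, 0.953, -0.0], [0.0, -0.0, -1.0]]
wrist_force: [-0.1, -0.3, 0.1]
finger_gap: 0.0425
grip_force: 0.0
```

View pics/g_wrist.png

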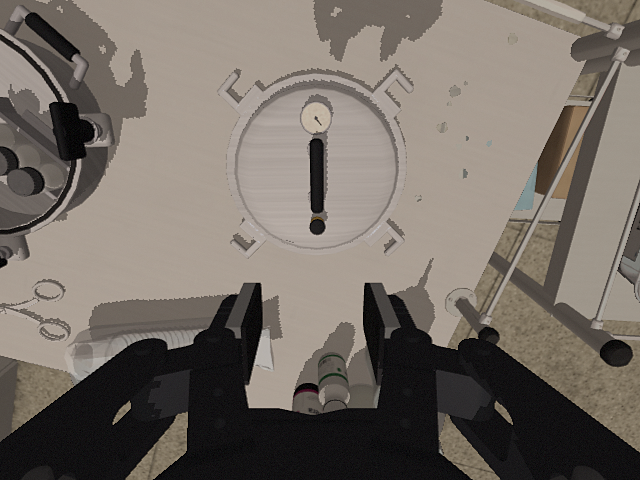

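The lid is directly ahead: handle bar from (316,140) to (317,212), gauge at (316,118), valve knob at (317,227), four lugs at the corners.

```bash
cat > lid.py <<'E'
from h import *
from scipy.optimize import least_squares
def lid(c,g,hz=0.0,show=True):
    w=cloud(c); R=np.hypot(w[...,0]-g[0],w[...,1]-g[1])
    p=w[(w[...,2]>.003+hz)&(w[...,2]<.02+hz)&(R<.115)&(R>.085)]
    r=least_squares(lambda a:np.hypot(p[:,0]-a[0],p[:,1]-a[1])-a[2],[*g,.1],loss="soft_l1",f_scale=.002).x
    d=(c["image"].max(2)<70)&(w[...,2]>.045+hz)&(w[...,2]<.085+hz)&(R<.075)
    N,L,S,C=cv2.connectedComponentsWithStats(d.astype(np.uint8)); i=1+S[1:,4].argmax()
    t=w[L==i]; top=np.nanpercentile(t[:,2],90); t=t[t[:,2]>top-.006]
    (x,y),(a,b),_=cv2.minAreaRect(((t[:,:2]-g)*1e4).astype(np.float32)); k=t.mean(0)
    e=np.linalg.svd(t[:,:2]-k[:2],full_matrices=False)[2][0]
    return r,np.array([x,y])/1e4+g,np.degrees(np.arctan2(e[1],e[0]))%180,top,(a/1e4,b/1e4)
E
python3 - <<'E'
from lid import *
print(*lid(load("g_wrist.npz"),np.array([.51,.354])))
c=load("g_wrist.npz"); print(ray(c,316.5,176,.065))
s=bot.state(); print(s["ee_pos"])
E
```

```text
[0.50414859 0.35358092 0.09968015] [0.50258578 0.3530182 ] 18.526685607063946 0.06715623585924721 (0.07365523681640625, 0.01339969482421875)
[0.50196872 0.35285139 0.065     ]
[0.52093073 0.35494369 0.29576647]
```

```bash
python3 -m jog '{"slide":[[0.0176,0.004,0.05],[0.0176,0.004,0.1],[0.0176,0.004,0.15],[0.0176,0.004,0.2],[0.0176,0.004,0.235],[0.0176,0.004,0.254],[0.0176,0.004,0.254],[0.0176,0.004,0.254],[0.0176,0.004,0.254],[0.0176,0.004,0.254],[0.0176,0.004,0.254]],"angular":[[0,0,-0.6],[0,0,-0.6],[0,0,-0.6],[0,0,-0.6],[0,0,-0.6],[0,0,-0.6],[0,0,-0.6],[0,0,-0.6],[0,0,-0.6],[0,0,-0.6],[0,0,-0.6]],"claw":[0,0,0,0,0,0,0,1,1,1,1]}' 90
python3 -m jog '{"slide":[[0,0,-0.01],[0,0,-0.03],[0,0,-0.06],[0,0,-0.1],[0,0,-0.14],[0,0,-0.17],[0,0,-0.17]],"angular":[[0,0,0],[0,0,0],[0,0,0],[0,0,0],[0,0,0],[0,0,0],[0,0,0]],"claw":[1,1,1,1,1,1,1]}' 90
python3 -c "
from h import *
print(mv(np.array([.5648,.0200,.211])-bot.state()['ee_pos']))"
```

```text
t: 23.15
ee_pos: [0.5041, 0.3541, 0.0437]
orientation: [[-0.95, -0.313, 0.003], [-0.313, 0.95, 0.002], [-0.003, 0.001, -1.0]]
wrist_force: [0.1, -0.9, 5.4]
finger_gap: 0.0123
grip_force: 90.3
t: 24.02
ee_pos: [0.5039, 0.3543, 0.2142]
orientation: [[-0.95, -0.313, 0.004], [-0.313, 0.95, 0.003], [-0.005, 0.002, -1.0]]
wrist_force: [-0.1, 0.4, -5.9]
finger_gap: 0.0122
grip_force: 89.0
[  47.  -336.6    2.4]
```

```bash
python3 -m jog '{"slide":[[0.005,-0.035,0],[0.01,-0.075,0],[0.017,-0.12,0],[0.023,-0.165,0],[0.029,-0.21,0],[0.035,-0.25,0],[0.041,-0.295,0],[0.045,-0.325,0],[0.047,-0.3365,0],[0.047,-0.3365,0],[0.047,-0.3365,0]],"angular":[[0,0,0],[0,0,0],[0,0,0],[0,0,0],[0,0,0],[0,0,0],[0,0,0],[0,0,0],[0,0,-1],[0,0,-1],[0,0,-1]],"claw":[1,1,1,1,1,1,1,1,1,1,1]}' 90
python3 -c "
from h import *
print(mv(np.array([.5648,.0200,.211])-bot.state()['ee_pos']))
c=snap('wrist','i_wrist');c=snap('top','i_top')"
```

```text
t: 25.4
ee_pos: [0.5629, 0.0197, 0.2103]
orientation: [[-0.944, -0.33, -0.003], [-0.33, 0.944, 0.0], [0.003, 0.001, -1.0]]
wrist_force: [0.3, 0.3, -4.2]
finger_gap: 0.0124
grip_force: 89.0
[-1.9 -0.4 -0.7]
```

View pics/i_wrist.png

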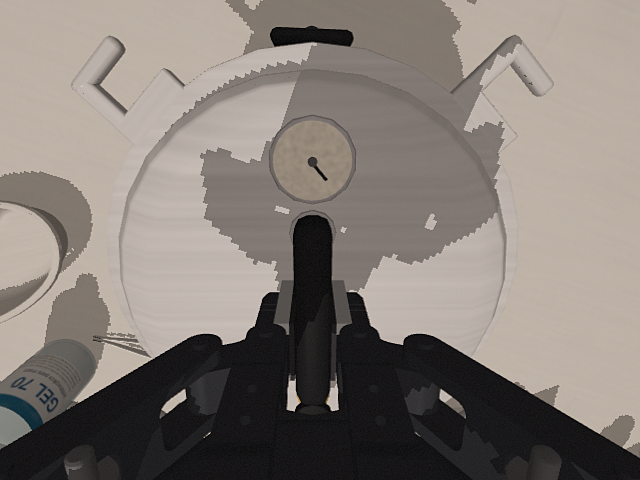

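Lid in hand over the pan: nut 3 appears between the lugs at (312,37), lugs at (105,85) and (525,80) are midway between studs. Quick centre check.

```bash
python3 - <<'E'
from lid import *
c=load("i_wrist.npz"); w=cloud(c)
for z in (.16,.165,.17,.175,.18,.185):
    print(z,(abs(w[...,2]-z)<.0025).sum(),end=" ")
r=lid(c,np.array([.563,.02]),.167); print(r)
s=bot.state(); print(s["ee_pos"],s["t"])
E
```

```text
0.16 0 0.165 0 0.17 15 0.175 855 0.18 22906 0.185 0 (array([0.5632031 , 0.01978007, 0.10111817]), array([0.56326695, 0.01961618]), np.float64(105.7052922905637), np.float64(0.24235386602873626), (0.023339556884765626, 0.017332823181152344))
[0.56326194 0.02008416 0.21109298] 25.5
```

```bash
python3 -m jog '{"slide":[[-0.0016,0,0.01],[-0.0016,0,0.03],[-0.0016,0,0.05],[-0.0016,0,0.07],[-0.0016,0,0.085],[-0.0016,0,0.09],[-0.0016,0,0.09],[-0.0016,0,0.09]],"angular":[[0,0,0],[0,0,0],[0,0,0],[0,0,0],[0,0,0],[0,0,0],[0,0,0],[0,0,0]],"claw":[1,1,1,1,1,1,1,1]}' 90
python3 -m jog '{"slide":[[0,0,0.003],[0,0,0.006],[0,0,0.008],[0,0,0.010],[0,0,0.012],[0,0,0.012],[0,0,0.012]],"angular":[[0,0,0],[0,0,0],[0,0,0],[0,0,0],[0,0,0],[0,0,0],[0,0,0]],"claw":[1,1,1,1,1,1,1]}' 90
```

```text
t: 26.5
ee_pos: [0.566, 0.0198, 0.1227]
orientation: [[-0.944, -0.33, 0.002], [-0.33, 0.944, 0.0], [-0.002, -0.001, -1.0]]
wrist_force: [0.2, -0.2, -5.0]
finger_gap: 0.012
grip_force: 88.9
t: 27.38
ee_pos: [0.5655, 0.02, 0.1107]
orientation: [[-0.944, -0.33, 0.001], [-0.33, 0.944, 0.0], [-0.001, -0.0, -1.0]]
wrist_force: [-4.0, 2.5, 5.3]
finger_gap: 0.0122
grip_force: 90.4
```

```bash
python3 -m jog '{"slide":[[0,0,0.001],[0,0,0.002],[0,0,0.002],[0,0,0.002]],"angular":[[0,0,0],[0,0,0],[0,0,0],[0,0,0]],"claw":[1,1,1,1]}' 90; python3 -c "
from lid import *
c=snap('wrist','j_wrist');w=cloud(c);v=w[...,2]
for z in np.arange(.066,.086,.002): print(round(z,3),(abs(v-z)<.001).sum(),end='; ')
p=w[(abs(v-.075)<.006)&(abs(np.hypot(w[...,0]-.565,w[...,1]-.02)-.1)<.007)]
A=np.c_[p[:,:2]-[.565,.02],np.ones(len(p))];print(np.linalg.lstsq(A,p[:,2],rcond=None)[0])
print(lid(c,np.array([.565,.02]),.065)[0])
"
```

```text
t: 27.88
ee_pos: [0.5658, 0.0203, 0.1102]
orientation: [[-0.944, -0.33, 0.002], [-0.33, 0.944, 0.001], [-0.003, -0.0, -1.0]]
wrist_force: [-5.9, 2.7, 12.8]
finger_gap: 0.0121
grip_force: 91.7
0.066 2626; 0.068 724; 0.07 211; 0.072 282; 0.074 198; 0.076 518; 0.078 5414; 0.08 13568; 0.082 4397; 0.084 441; [-0.00575283 -0.01296422  0.07905782]
[0.56616582 0.01984023 0.10144871]
```

```bash
python3 -m jog '{"slide":[[0.0007,0,-0.001],[0.0015,0.0003,-0.001],[0.0018,0.0003,0],[0.0018,0.0003,0.001],[0.0018,0.0003,0.002],[0.0018,0.0003,0.002]],"angular":[[0,0,0],[0,0,0],[0,0,0],[0,0,0],[0,0,0],[0,0,0]],"claw":[1,1,1,1,1,1]}' 90; python3 -c "
from lid import *
c=load('g_wrist.npz');w=cloud(c);v=w[...,2]
p=v[(abs(np.hypot(w[...,0]-.5041,w[...,1]-.3536)-.1)<.004)&(v>.003)]; print('rest flange top',np.median(p))
c=snap('wrist','k_wrist');w=cloud(c);v=w[...,2]
p=w[(abs(v-.075)<.008)&(abs(np.hypot(w[...,0]-.565,w[...,1]-.02)-.1)<.004)]
A=np.c_[p[:,:2]-[.565,.02],np.ones(len(p))];print(np.median(p[:,2]),np.linalg.lstsq(A,p[:,2],rcond=None)[0])
"
```

```text
t: 28.68
ee_pos: [0.5657, 0.0203, 0.1101]
orientation: [[-0.944, -0.331, 0.007], [-0.331, 0.944, 0.001], [-0.007, -0.001, -1.0]]
wrist_force: [-5.3, 3.8, 18.7]
finger_gap: 0.0124
grip_force: 92.7
rest flange top 0.012570742002612323
0.07993027629100458 [-0.00604511 -0.0152413   0.07908433]
```

```bash
python3 -m jog '{"slide":[[0,0,-0.004],[0,0,-0.008],[0,0,-0.01],[0,0,-0.01]],"angular":[[0,0,0],[0,0,0],[0,0,0],[0,0,0]],"claw":[1,1,1,1]}' 90; python3 -c "
from lid import *
print(bot.state()['ee_pos'])
c=snap('wrist','l_wrist');w=cloud(c);v=w[...,2]
p=w[(abs(v-.085)<.006)&(abs(np.hypot(w[...,0]-.565,w[...,1]-.02)-.1)<.004)]
A=np.c_[p[:,:2]-[.565,.02],np.ones(len(p))];print(np.median(p[:,2]),np.linalg.lstsq(A,p[:,2],rcond=None)[0])
print(lid(c,np.array([.565,.02]),.073)[0])
"
```

```text
t: 29.22
ee_pos: [0.563, 0.0192, 0.1149]
orientation: [[-0.944, -0.33, -0.002], [-0.33, 0.944, -0.0], [0.002, 0.0, -1.0]]
wrist_force: [-0.1, 0.1, -5.2]
finger_gap: 0.0121
grip_force: 89.0
[0.56302632 0.01917791 0.11488041]
0.0840333189089977 [-0.00378383 -0.00300052  0.08375621]
[0.56439614 0.01946916 0.10237778]
```

```bash
python3 -m jog '{"slide":[[-0.0024,0.0013,0],[-0.0024,0.0013,0.002],[-0.0024,0.0013,0.004],[-0.0024,0.0013,0.006],[-0.0024,0.0013,0.008],[-0.0024,0.0013,0.008]],"angular":[[0,0,0],[0,0,0],[0,0,0],[0,0,0],[0,0,0],[0,0,0]],"claw":[1,1,1,1,1,1]}' 90; python3 -c "
from lid import *
c=snap('wrist','m_wrist');w=cloud(c);v=w[...,2]
p=w[(abs(v-.078)<.008)&(abs(np.hypot(w[...,0]-.565,w[...,1]-.02)-.1)<.004)]
A=np.c_[p[:,:2]-[.565,.02],np.ones(len(p))];print(np.median(p[:,2]),np.linalg.lstsq(A,p[:,2],rcond=None)[0])
"
```

```text
t: 30.02
ee_pos: [0.566, 0.0213, 0.1099]
orientation: [[-0.944, -0.33, 0.003], [-0.33, 0.944, 0.0], [-0.002, -0.001, -1.0]]
wrist_force: [-2.9, -1.1, 7.2]
finger_gap: 0.0123
grip_force: 90.9
0.07955227458229916 [-0.01183035  0.00232926  0.07884706]
```

```bash
python3 -m jog '{"slide":[[0,0,-0.002],[0,0,-0.002],[0,0,-0.002],[0,0,-0.05],[0,0,-0.1],[0,0,-0.15],[-0.02,0,-0.2],[-0.02,0,-0.22],[-0.02,0,-0.22],[-0.02,0,-0.22]],"angular":[[0,0,0],[0,0,0],[0,0,0],[0,0,0],[0,0,0],[0,0,0],[0,0,0],[0,0,0],[0,0,0],[0,0,0]],"claw":[0,0,0,0,0,0,0,0,0,0]}' 90; cat > seat.py <<'E'
from lid import *
import sys
c=snap('wrist',sys.argv[1]);w=cloud(c);v=w[...,2]
k=(abs(v-.078)<.01)&(abs(np.hypot(w[...,0]-.565,w[...,1]-.02)-.097)<.005)
p=w[k]; A=np.c_[p[:,:2]-[.565,.02],np.ones(len(p))];print(len(p),np.median(p[:,2]),np.linalg.lstsq(A,p[:,2],rcond=None)[0])
a=np.degrees(np.arctan2(p[:,1]-.02,p[:,0]-.565))
print([(t,round(float(np.median(p[abs(a-t)<15,2])),4)) for t in range(-165,180,30) if (abs(a-t)<15).sum()>10])
print(lid(c,np.array([.565,.02]),.066), bot.state()['ee_pos'])
E
python3 seat.py n_wrist
```

```text
t: 31.32
ee_pos: [0.5836, 0.028, 0.3262]
orientation: [[-0.944, -0.33, -0.003], [-0.33, 0.944, -0.0], [0.002, 0.001, -1.0]]
wrist_force: [0.2, -0.7, -0.2]
finger_gap: 0.0428
grip_force: 0.0
4562 0.07923287367190457 [-0.01204353  0.00568219  0.07903522]
[(-165, 0.08), (-135, 0.0795), (-105, 0.0788), (-75, 0.0782), (-45, 0.0778), (-15, 0.0778), (15, 0.0781), (45, 0.0785), (75, 0.0791), (105, 0.0799), (135, 0.0803), (165, 0.0803)]
(array([0.56534741, 0.02082779, 0.10006508]), array([0.56438446, 0.02001944]), np.float64(19.571110633100464), np.float64(0.1336702822424713), (0.07412163696289062, 0.01355162353515625)) [0.58342551 0.02796603 0.32587   ]
```

View pics/n_wrist.png

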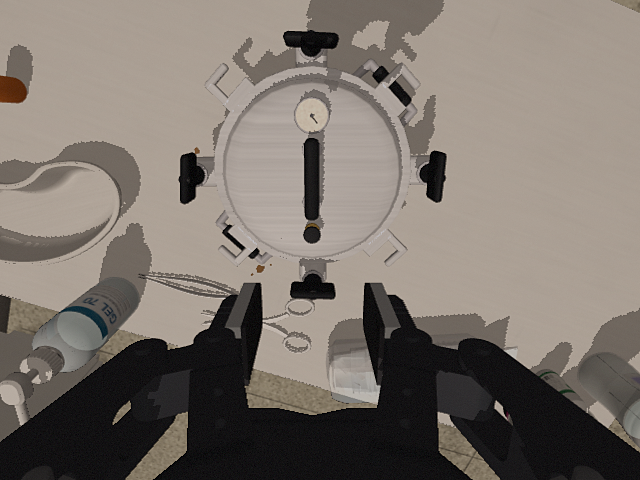

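The lid lies on the pan with lugs midway between studs (nuts at (311,40), (190,178), (436,177), (313,285)). I compare its tilt with the same view on the table.

```bash
python3 - <<'E'
from lid import *
for f,g,z0 in(("g_wrist",(.5041,.3536),.0126),("n_wrist",(.565,.0203),.079)):
    c=load(f+".npz");w=cloud(c);v=w[...,2]
    k=(abs(v-z0)<.008)&(abs(np.hypot(w[...,0]-g[0],w[...,1]-g[1])-.097)<.005)
    p=w[k];A=np.c_[p[:,:2]-g,np.ones(len(p))];print(f,np.linalg.lstsq(A,p[:,2],rcond=None)[0].round(4))
    q=w[(v>z0+.02)&(v<z0+.04)&(np.hypot(w[...,0]-g[0],w[...,1]-g[1])<.08)&(c["image"].min(2)>90)]
    A=np.c_[q[:,:2]-g,np.ones(len(q))];print(" dome",len(q),np.linalg.lstsq(A,q[:,2],rcond=None)[0].round(4))
c=load("g_wrist.npz");w=cloud(c);q=w[(abs(w[...,2])<.006)&(np.hypot(w[...,0]-.504,w[...,1]-.354)<.2)]
A=np.c_[q[:,:2]-[.504,.354],np.ones(len(q))];print("table",np.linalg.lstsq(A,q[:,2],rcond=None)[0].round(4))
c=load("n_wrist.npz");w=cloud(c);q=w[(abs(w[...,2])<.006)&(np.hypot(w[...,0]-.565,w[...,1]-.02)<.25)]
A=np.c_[q[:,:2]-[.565,.02],np.ones(len(q))];print("table",np.linalg.lstsq(A,q[:,2],rcond=None)[0].round(4))
E
```

```text
g_wrist [ 0.0007 -0.001   0.0126]
 dome 15101 [-0.0245 -0.009   0.0352]
n_wrist [-0.012   0.0056  0.079 ]
 dome 17852 [-0.0341 -0.0037  0.1016]
table [ 0.0007 -0.0008 -0.0004]
table [ 0.0013 -0.0008 -0.0003]
```

```bash
cat > nuts.py <<'E'
from h import *
def nuts(c,g=(.5648,.02),zlo=.09):
    w=cloud(c); R=np.hypot(w[...,0]-g[0],w[...,1]-g[1]); out=[]
    d=(c["image"].max(2)<75)&(w[...,2]>zlo)&(w[...,2]<.135)&(R<.16)&(R>.095)
    N,L,S,C=cv2.connectedComponentsWithStats(d.astype(np.uint8))
    for i in range(1,N):
        if S[i,4]>120:
            t=w[L==i]; t=t[t[:,2]>np.nanpercentile(t[:,2],85)-.004]
            (x,y),(a,b),_=cv2.minAreaRect(((t[:,:2]-g)*1e4).astype(np.float32)); k=t.mean(0)
            e=np.linalg.svd(t[:,:2]-k[:2],full_matrices=False)[2][0]
            x,y=x/1e4,y/1e4
            n={0:1,1:2,2:3,3:4}[int(round((np.degrees(np.arctan2(y,x))-19.5)/90))%4]
            out.append((n,round(x+g[0],4),round(y+g[1],4),round(np.nanpercentile(t[:,2],90),4),round(np.degrees(np.arctan2(e[1],e[0]))%180,1),np.round(sorted((a/1e4,b/1e4)),4)))
    return sorted(out,key=lambda o:o[0])
E
python3 - <<'E'
from nuts import *
for f in("d_wrist","n_wrist"):
    r=nuts(load(f+".npz")); print(f,np.mean([[o[1],o[2]] for o in r],0).round(4)); [print("  ",*o) for o in r]
E
```

```text
d_wrist [0.5649 0.0201]
   1 0.6791 0.0599 0.1228 108.2 [0.0109 0.0441]
   2 0.5235 0.1336 0.1229 17.6 [0.011  0.0451]
   3 0.4515 -0.0202 0.1227 107.6 [0.0108 0.0466]
   4 0.6057 -0.0929 0.1225 12.8 [0.0102 0.0465]
n_wrist [0.5647 0.0203]
   1 0.6785 0.0607 0.1228 107.5 [0.011  0.0458]
   2 0.5238 0.134 0.1227 18.5 [0.0105 0.047 ]
   3 0.4511 -0.0204 0.1228 107.3 [0.0109 0.0468]
   4 0.6053 -0.0931 0.1227 12.9 [0.0105 0.0457]
```

```bash
python3 -m jog '{"slide":[[0.02,0,0.06],[0.02,0,0.12],[0.02,0,0.17],[0.02,0,0.205],[0.02,0,0.217],[0.02,0,0.217],[0.02,0,0.217],[0.02,0,0.217],[0.02,0,0.217],[0.02,0,0.217]],"angular":[[0,0,0],[0,0,0],[0,0,0],[0,0,0],[0,0,0],[0,0,0],[0,0,0],[0,0,0],[0,0,0],[0,0,0]],"claw":[0,0,0,0,0,0,1,1,1,1]}' 60
python3 -m jog '{"slide":[[0.0015,0,0.003],[0,0.0015,0.003],[-0.0015,0,0.003],[0,-0.0015,0.003],[0.0015,0,0.003],[0,0.0015,0.003],[-0.0015,0,0.003],[0,0,0.003],[0,0,0.003]],"angular":[[0,0,2],[0,0,4],[0,0,2],[0,0,0],[0,0,-2],[0,0,-4],[0,0,-2],[0,0,0],[0,0,0]],"claw":[1,1,1,1,1,1,1,1,1]}' 60
```

```text
t: 32.62
ee_pos: [0.5666, 0.0214, 0.1119]
orientation: [[-0.944, -0.33, 0.003], [-0.33, 0.944, -0.0], [-0.003, -0.001, -1.0]]
wrist_force: [1.5, -1.6, 3.2]
finger_gap: 0.0127
grip_force: 60.6
t: 33.75
ee_pos: [0.5667, 0.0215, 0.1115]
orientation: [[-0.943, -0.332, 0.005], [-0.332, 0.943, -0.0], [-0.005, -0.002, -1.0]]
wrist_force: [-4.0, -0.6, 16.8]
finger_gap: 0.0129
grip_force: 64.4
```

```bash
python3 -m jog '{"slide":[[0,0,-0.01],[0,0,-0.04],[0,0,-0.08],[0,0,-0.11],[0,0.04,-0.12],[0,0.09,-0.12],[0,0.14,-0.12],[0,0.19,-0.12],[0,0.24,-0.12],[0,0.28,-0.12],[0,0.3,-0.12],[0,0.3,-0.12]],"angular":[[0,0,0],[0,0,0],[0,0,0],[0,0,0],[0,0,0],[0,0,0],[0,0,0],[0,0,0],[0,0,0],[0,0,0],[0,0,0],[0,0,0]],"claw":[1,1,1,1,1,1,1,1,1,1,1,1]}' 90
python3 - <<'E'
from h import *
a=snap("top","o_top")["image"]; b=snap("scene","o_scene")["image"]
A=cv2.resize(a[205:295,275:365],(400,400),interpolation=cv2.INTER_CUBIC);B=cv2.resize(b[200:300,257:357],(400,400),interpolation=cv2.INTER_CUBIC)
cv2.imwrite("pics/o.png",np.hstack([A,B])[:,:,::-1])
E
```

```text
t: 35.25
ee_pos: [0.465, 0.3051, 0.2263]
orientation: [[-0.943, -0.332, -0.003], [-0.332, 0.943, -0.002], [0.004, -0.001, -1.0]]
wrist_force: [1.0, -0.1, -4.9]
finger_gap: 0.012
grip_force: 89.0
```

View pics/o.png

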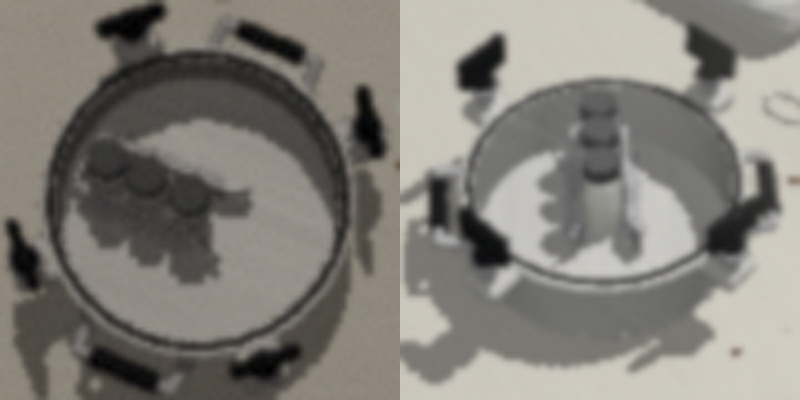

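All three vials stand upright in file in the pan. The lid's tilt axis matches the file axis, so I check cap heights against the dome profile.

```bash
python3 - <<'E'
from h import *
e=np.array([.4305,.9026]); n=np.array([.9026,-.4305]); P=np.array([.5648,.0202])
for f in("e_wrist","f_wrist","g_wrist","o_top","o_scene"):
    w=cloud(load(f+".npz")); v=w[...,2]; d=w[...,:2]-P; a=d@e; b=d@n
    m=(v>.07)&(v<.1)&(abs(b)<.02)&(a>-.05)&(a<.085)
    q=np.c_[a[m],b[m],v[m]]
    print(f,m.sum(),[(s,np.nanmedian(q[abs(q[:,0]-s)<.01],0).round(4).tolist(), np.nanpercentile(q[abs(q[:,0]-s)<.01,2],95).round(4)) for s in(.0665,.037,.008) if (abs(q[:,0]-s)<.01).sum()>5])
w=cloud(load("g_wrist.npz")); d=w[...,:2]-[.5041,.3536]; r=np.hypot(*np.moveaxis(d,-1,0)); side=abs(d@np.array([.95,.31]))<.04
print("dome",[(R,np.nanmedian(w[side&(abs(r-R)<.002)][:,2]).round(4)) for R in(.02,.03,.04,.05,.06,.07,.075,.08,.085,.09,.095)])
E
```

```text
e_wrist 835 [(0.0665, [0.066, -0.0008, 0.0817], np.float64(0.0828))]
f_wrist 1598 [(0.0665, [0.0658, -0.0006, 0.0817], np.float64(0.083)), (0.037, [0.0352, -0.0005, 0.0817], np.float64(0.0831))]
g_wrist 1250 [(0.0665, [0.0669, -0.0046, 0.0818], np.float64(0.0832)), (0.037, [0.0424, -0.0119, 0.0791], np.float64(0.0827))]
o_top 218 [(0.0665, [0.0665, -0.0013, 0.0811], np.float64(0.0867)), (0.037, [0.0372, -0.0016, 0.0812], np.float64(0.0875)), (0.008, [0.0076, -0.0019, 0.0806], np.float64(0.0876))]
o_scene 197 [(0.0665, [0.0654, -0.002, 0.0812], np.float64(0.0856)), (0.037, [0.0346, -0.0028, 0.0816], np.float64(0.0848)), (0.008, [0.0063, -0.0017, 0.0824], np.float64(0.0853))]
dome [(0.02, np.float64(0.3717)), (0.03, np.float64(0.3344)), (0.04, np.float64(0.3504)), (0.05, np.float64(0.3632)), (0.06, np.float64(0.368)), (0.07, np.float64(0.0347)), (0.075, np.float64(0.0342)), (0.08, np.float64(0.0327)), (0.085, np.float64(0.0311)), (0.09, np.float64(0.0264)), (0.095, np.float64(0.0127))]
```

```bash
python3 - <<'E'
from h import *
e=np.array([.4305,.9026]); n=np.array([.9026,-.4305]); P=np.array([.5648,.0202])
for f in("d_wrist","n_wrist"):
    w=cloud(load(f+".npz")); v=w[...,2]; d=w[...,:2]-P; a=d@e; b=d@n
    for s in(-1,1):
        m=(abs(a)<.05)&(s*b>.104)&(s*b<.145)&(v>.02)
        print(f,s,m.sum(),np.nanpercentile(v[m],[50,90,98,100]).round(4), "by pan y:",[(t,np.nanmax(v[m&(abs(a-t)<.006)]).round(4)) for t in(-.036,-.024,-.012,0,.012,.024,.036) if (m&(abs(a-t)<.006)).any()])
    if f[0]=="d":
        r=np.hypot(a,b); th=np.degrees(np.arctan2(a,b))
        for lo,hi in((.0945,.0975),(.0975,.1005),(.1005,.104)):
            print(lo,[(t,np.nanmedian(v[(r>lo)&(r<hi)&(abs(th-t)<12)&(v>.05)]).round(4)) for t in(-179+14,-90,-45,0,45,90,135,165)])
E
```

```text
d_wrist -1 1201 [0.0501 0.053  0.0544 0.068 ] by pan y: [(-0.036, np.float64(0.0519)), (-0.024, np.float64(0.0544)), (-0.012, np.float64(0.068)), (0, np.float64(0.0679)), (0.012, np.float64(0.0674)), (0.024, np.float64(0.0546)), (0.036, np.float64(0.0516))]
d_wrist 1 1218 [0.0503 0.0534 0.0663 0.0686] by pan y: [(-0.036, np.float64(0.052)), (-0.024, np.float64(0.0555)), (-0.012, np.float64(0.0682)), (0, np.float64(0.0686)), (0.012, np.float64(0.0679)), (0.024, np.float64(0.0542)), (0.036, np.float64(0.0515))]
0.0945 [(-165, np.float64(0.068)), (-90, np.float64(0.0673)), (-45, np.float64(0.0661)), (0, np.float64(0.0655)), (45, np.float64(0.0665)), (90, np.float64(0.0671)), (135, np.float64(0.0674)), (165, np.float64(0.0679))]
0.0975 [(-165, np.float64(0.0694)), (-90, np.float64(0.0694)), (-45, np.float64(0.0697)), (0, np.float64(0.0696)), (45, np.float64(0.0697)), (90, np.float64(0.0694)), (135, np.float64(0.0694)), (165, np.float64(0.0695))]
0.1005 [(-165, np.float64(0.0677)), (-90, np.float64(0.0677)), (-45, np.float64(0.0681)), (0, np.float64(0.0679)), (45, np.float64(0.068)), (90, np.float64(0.0678)), (135, np.float64(0.0676)), (165, np.float64(0.0675))]
n_wrist -1 1633 [0.0534 0.0811 0.0819 0.083 ] by pan y: [(-0.036, np.float64(0.0516)), (-0.024, np.float64(0.0543)), (-0.012, np.float64(0.083)), (0, np.float64(0.0827)), (0.012, np.float64(0.0828)), (0.024, np.float64(0.0809)), (0.036, np.float64(0.0515))]
n_wrist 1 1008 [0.0724 0.078  0.0787 0.0796] by pan y: [(-0.036, np.float64(0.0516)), (-0.024, np.float64(0.0788)), (-0.012, np.float64(0.079)), (0, np.float64(0.0792)), (0.012, np.float64(0.0796)), (0.024, np.float64(0.0547)), (0.036, np.float64(0.0521))]
```

Cap tops (82 mm) are well below the dome, so the collar is catching on the sloped inner lip at the pan's -x side. I bring the lid back and shift it about 2 mm toward pan +x.

```bash
python3 -m jog '{"slide":[[0,-0.03,0],[0,-0.07,0],[0,-0.11,0],[0,-0.15,0],[0,-0.19,0],[0,-0.23,0],[-0.001,-0.265,0.01],[-0.002,-0.29,0.03],[-0.002,-0.302,0.05],[-0.002,-0.302,0.075],[-0.002,-0.302,0.09],[-0.002,-0.302,0.1]],"angular":[[0,0,0],[0,0,0],[0,0,0],[0,0,0],[0,0,0],[0,0,0],[0,0,0],[0,0,0],[0,0,0],[0,0,0],[0,0,0],[0,0,0]],"claw":[1,1,1,1,1,1,1,1,1,1,1,1]}' 90
python3 -m jog '{"slide":[[0,0,0.003],[0,0,0.003],[0,0,0.003]],"angular":[[0,0,0],[0,0,0],[0,0,0]],"claw":[1,1,1]}' 90
```

```text
t: 36.85
ee_pos: [0.5674, 0.0194, 0.127]
orientation: [[-0.944, -0.329, -0.001], [-0.329, 0.944, -0.0], [0.001, 0.0, -1.0]]
wrist_force: [-0.5, -0.3, -5.1]
finger_gap: 0.0122
grip_force: 88.9
t: 37.22
ee_pos: [0.5685, 0.0205, 0.1257]
orientation: [[-0.944, -0.33, 0.002], [-0.33, 0.944, 0.0], [-0.002, -0.001, -1.0]]
wrist_force: [0.7, -0.0, -4.8]
finger_gap: 0.012
grip_force: 89.0
```

```bash
python3 -m jog '{"slide":[[0,0,0.003],[0,0,0.006],[0,0,0.009],[0,0,0.012],[0,0,0.014],[0,0,0.014],[0,0,0.014]],"angular":[[0,0,0],[0,0,0],[0,0,0],[0,0,0],[0,0,0],[0,0,0],[0,0,0]],"claw":[1,1,1,1,1,1,1]}' 90
python3 -m jog '{"slide":[[0,0,0.001],[0,0,0.002],[0,0,0.003],[0,0,0.003]],"angular":[[0,0,0],[0,0,0],[0,0,0],[0,0,0]],"claw":[1,1,1,1]}' 90
```

```text
t: 38.1
ee_pos: [0.5674, 0.0207, 0.1137]
orientation: [[-0.944, -0.33, 0.001], [-0.33, 0.944, 0.0], [-0.001, -0.0, -1.0]]
wrist_force: [-8.5, 1.4, 10.7]
finger_gap: 0.0124
grip_force: 91.5
t: 38.6
ee_pos: [0.5673, 0.0209, 0.113]
orientation: [[-0.944, -0.33, 0.003], [-0.33, 0.944, 0.001], [-0.003, -0.0, -1.0]]
wrist_force: [-14.5, 2.8, 23.4]
finger_gap: 0.0117
grip_force: 93.2
```

```bash
python3 -m jog '{"slide":[[0,0,-0.004],[0,0,-0.004],[0,0,-0.004],[0,0,-0.05],[0,0,-0.1],[0,0,-0.15],[-0.02,0,-0.2],[-0.02,0,-0.22],[-0.02,0,-0.22],[-0.02,0,-0.22]],"angular":[[0,0,0],[0,0,0],[0,0,0],[0,0,0],[0,0,0],[0,0,0],[0,0,0],[0,0,0],[0,0,0],[0,0,0]],"claw":[0,0,0,0,0,0,0,0,0,0]}' 90
python3 seat.py p_wrist; python3 - <<'E'
from nuts import *
c=load("p_wrist.npz")
r=nuts(c); print(np.mean([[o[1],o[2]] for o in r],0).round(4),len(r))
n=load("n_wrist.npz")["image"]
cv2.imwrite("pics/p.png",np.hstack([cv2.resize(x[25:310,165:450],(400,400)) for x in(n,c["image"])])[:,:,::-1])
E
```

```text
t: 39.85
ee_pos: [0.5863, 0.0267, 0.3259]
orientation: [[-0.944, -0.33, -0.003], [-0.33, 0.944, -0.0], [0.003, 0.001, -1.0]]
wrist_force: [0.4, 0.0, -1.2]
finger_gap: 0.0424
grip_force: 0.0
4626 0.07925674855426221 [ 0.01174952 -0.01624066  0.07949868]
[(-165, 0.0788), (-135, 0.0797), (-105, 0.0807), (-75, 0.0813), (-45, 0.0815), (-15, 0.0811), (15, 0.0801), (45, 0.0792), (75, 0.0782), (105, 0.0777), (135, 0.0777), (165, 0.078)]
(array([0.56634505, 0.01975671, 0.10004524]), array([0.56516177, 0.02017359]), np.float64(19.349512010136475), np.float64(0.13397960596213254), (0.07539688720703125, 0.01375652618408203)) [0.58602231 0.02669149 0.32569972]
[0.5647 0.0203] 4
```

View pics/p.png

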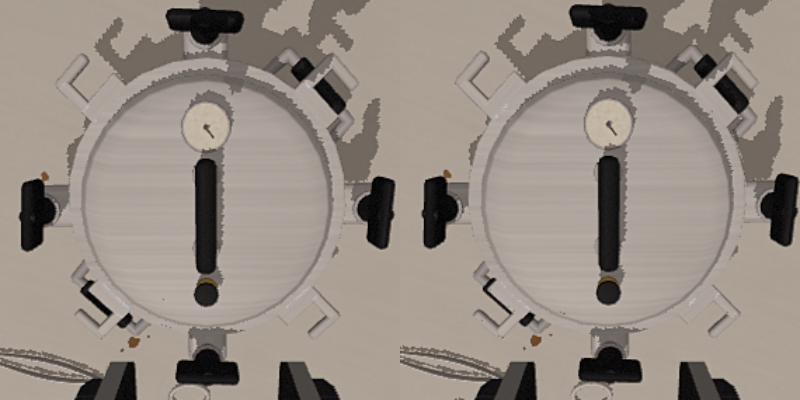

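The pictures compare both releases (n left, p right): the shadow line and depth show the high side flipped from 152° to -50°, so the true centre lies between them. I regrip and nudge back toward 135° under light pressure.

```bash
python3 -m jog '{"slide":[[0.02,0,0.06],[0.02,0,0.12],[0.02,0,0.17],[0.02,0,0.2],[0.02,0,0.213],[0.02,0,0.213],[0.02,0,0.213],[0.02,0,0.213],[0.02,0,0.213],[0.02,0,0.213]],"angular":[[0,0,0],[0,0,0],[0,0,0],[0,0,0],[0,0,0],[0,0,0],[0,0,0],[0,0,0],[0,0,0],[0,0,0]],"claw":[0,0,0,0,0,0,1,1,1,1]}' 60
python3 -m jog '{"slide":[[0,0,0.002],[0.0002,0.0005,0.002],[0.0003,0.0009,0.002],[0.0003,0.0009,0.002]],"angular":[[0,0,0],[0,0,0],[0,0,0],[0,0,0]],"claw":[1,1,1,1]}' 60
python3 -m jog '{"slide":[[0.0002,0.0005,0],[0.0003,0.0009,0],[0.0003,0.0009,0]],"angular":[[0,0,0],[0,0,0],[0,0,0]],"claw":[1,1,1]}' 60
python3 -m jog '{"slide":[[0.0002,0.0005,0],[0.0003,0.0009,0],[0.0003,0.0009,0]],"angular":[[0,0,0],[0,0,0],[0,0,0]],"claw":[1,1,1]}' 60
```

```text
t: 41.15
ee_pos: [0.5694, 0.0203, 0.1168]
orientation: [[-0.944, -0.33, 0.004], [-0.33, 0.944, 0.0], [-0.004, -0.001, -1.0]]
wrist_force: [-0.2, 0.5, 6.6]
finger_gap: 0.0124
grip_force: 61.0
t: 41.65
ee_pos: [0.5694, 0.0203, 0.1166]
orientation: [[-0.944, -0.329, 0.007], [-0.329, 0.944, -0.001], [-0.006, -0.003, -1.0]]
wrist_force: [-1.5, -1.3, 14.1]
finger_gap: 0.0122
grip_force: 62.0
t: 42.02
ee_pos: [0.5695, 0.0204, 0.1167]
orientation: [[-0.944, -0.329, 0.008], [-0.329, 0.944, -0.003], [-0.007, -0.005, -1.0]]
wrist_force: [-0.9, -3.2, 12.8]
finger_gap: 0.0124
grip_force: 61.8
t: 42.4
ee_pos: [0.5694, 0.0204, 0.1167]
orientation: [[-0.945, -0.328, 0.009], [-0.328, 0.945, -0.004], [-0.007, -0.007, -1.0]]
wrist_force: [2.0, -4.4, 12.2]
finger_gap: 0.0123
grip_force: 61.7
```

```bash
python3 -m jog '{"slide":[[0,0,-0.004],[0,0,-0.008],[0,0,-0.008],[0,0,-0.008],[0,0,-0.008]],"angular":[[0,0,0],[0,0,0],[0,0,0],[0,0,0],[0,0,0]],"claw":[1,1,1,1,1]}' 90
python3 -c "
from h import *
print(mv(np.array([.5688,.0210,.1207])-bot.state()['ee_pos']))"
```

```text
t: 43.02
ee_pos: [0.5653, 0.0226, 0.12]
orientation: [[-0.944, -0.33, -0.002], [-0.33, 0.944, 0.0], [0.002, 0.001, -1.0]]
wrist_force: [-0.6, -0.0, -4.5]
finger_gap: 0.0115
grip_force: 88.2
[-2.8 -2.7 -0.7]
```

```bash
python3 -m jog '{"slide":[[-0.0028,-0.0027,0],[-0.0028,-0.0027,0],[-0.0028,-0.0027,0],[-0.0028,-0.0027,0]],"angular":[[0,0,0],[0,0,0],[0,0,0],[0,0,0]],"claw":[1,1,1,1]}' 90
python3 -c "
from h import *
from lid import lid
c=snap('wrist','q_wrist')
print(lid(c,np.array([.566,.02]),.076)[0]);print(mv(np.array([.5688,.0210,.1207])-bot.state()['ee_pos']))"
```

```text
t: 43.52
ee_pos: [0.5696, 0.0208, 0.1208]
orientation: [[-0.944, -0.33, -0.0], [-0.33, 0.944, 0.0], [0.0, 0.0, -1.0]]
wrist_force: [0.1, 0.0, -4.9]
finger_gap: 0.0114
grip_force: 88.1
[0.5686802  0.01970147 0.10189506]
[0.7 0.4 0.1]
```

```bash
python3 -m jog '{"slide":[[0.0008,0.0004,0],[0.0008,0.0004,0.001],[0.0008,0.0004,0.002],[0.0008,0.0004,0.003],[0.0008,0.0004,0.004],[0.0008,0.0004,0.005],[0.0008,0.0004,0.006],[0.0008,0.0004,0.006],[0.0008,0.0004,0.006]],"angular":[[0,0,0],[0,0,0],[0,0,0],[0,0,0],[0,0,0],[0,0,0],[0,0,0],[0,0,0],[0,0,0]],"claw":[1,1,1,1,1,1,1,1,1]}' 90
```

```text
t: 44.7
ee_pos: [0.5689, 0.0212, 0.1166]
orientation: [[-0.944, -0.33, 0.002], [-0.33, 0.944, 0.0], [-0.002, -0.0, -1.0]]
wrist_force: [-4.4, 1.6, 6.6]
finger_gap: 0.0116
grip_force: 90.0
```

```bash
python3 -m jog '{"slide":[[0,0,-0.003],[0.0008,0.0004,-0.003],[0.0008,0.0004,-0.003],[0.0008,0.0004,-0.001],[0.0008,0.0004,0.0005],[0.0008,0.0004,0.0015],[0.0008,0.0004,0.0015]],"angular":[[0,0,0],[0,0,0],[0,0,0],[0,0,0],[0,0,0],[0,0,0],[0,0,0]],"claw":[1,1,1,1,1,1,1]}' 90;python3 -m jog '{"slide":[[0,0,-0.003],[0.0008,0.0004,-0.003],[0.0008,0.0004,-0.003],[0.0008,0.0004,-0.001],[0.0008,0.0004,0.0005],[0.0008,0.0004,0.0005],[0.0008,0.0004,0.0005]],"angular":[[0,0,0],[0,0,0],[0,0,0],[0,0,0],[0,0,0],[0,0,0],[0,0,0]],"claw":[1,1,1,1,1,1,1]}' 90
```

```text
t: 45.58
ee_pos: [0.5684, 0.0213, 0.1165]
orientation: [[-0.944, -0.33, 0.003], [-0.33, 0.944, 0.0], [-0.003, -0.001, -1.0]]
wrist_force: [-5.4, 1.7, 14.0]
finger_gap: 0.0121
grip_force: 90.9
t: 46.45
ee_pos: [0.5683, 0.0213, 0.1164]
orientation: [[-0.944, -0.33, 0.005], [-0.33, 0.944, 0.0], [-0.005, -0.001, -1.0]]
wrist_force: [-3.4, 0.4, 18.6]
finger_gap: 0.0116
grip_force: 91.4
```

```bash
python3 - <<'E'
from h import *
snap('wrist','r_wrist')
for f,z,t in(("i_wrist",.178,.2110),("l_wrist",.084,.1149),("q_wrist",.083,.1208),("r_wrist",.079,.1164)):
    c=load(f+".npz");w=cloud(c);v=w[...,2]; g=np.array([.5655,.0203])
    k=(abs(v-z)<.008)&(abs(np.hypot(w[...,0]-g[0],w[...,1]-g[1])-.097)<.006)
    p=w[k]; A=np.c_[p[:,:2]-g,np.ones(len(p))];s=np.linalg.lstsq(A,p[:,2],rcond=None)[0]
    a=np.degrees(np.arctan2(p[:,1]-g[1],p[:,0]-g[0]))
    print(f,len(p),s.round(4),np.median(p[:,2]).round(4),[(x,np.median(p[abs(a-x)<12,2]).round(4)) for x in (-165,-135,-105,105,135,165) if (abs(a-x)<12).sum()>20])
E
```

```text
i_wrist 10503 [-0.0047 -0.0024  0.1792] 0.1795 [(-165, np.float64(0.1797)), (-135, np.float64(0.1797)), (-105, np.float64(0.1796)), (105, np.float64(0.1791)), (135, np.float64(0.1794)), (165, np.float64(0.1796))]
l_wrist 10446 [-0.0037 -0.0029  0.0838] 0.084 [(-165, np.float64(0.0842)), (-135, np.float64(0.0842)), (-105, np.float64(0.0842)), (105, np.float64(0.0836)), (135, np.float64(0.0838)), (165, np.float64(0.0841))]
q_wrist 13727 [ 0.0062 -0.008   0.0834] 0.0832 [(-165, np.float64(0.083)), (-135, np.float64(0.0836)), (-105, np.float64(0.084)), (105, np.float64(0.0825)), (135, np.float64(0.0824)), (165, np.float64(0.0827))]
r_wrist 13091 [ 0.0019 -0.017   0.0791] 0.0794 [(-165, np.float64(0.0794)), (-135, np.float64(0.0802)), (-105, np.float64(0.0807)), (105, np.float64(0.0774)), (135, np.float64(0.0778)), (165, np.float64(0.0786))]
```

```bash
python3 -m jog '{"slide":[[0,0,-0.003],[0,0,-0.003],[0.0003,-0.0005,-0.003],[0.0006,-0.001,-0.003],[0.0009,-0.0015,-0.003],[0.0013,-0.0021,-0.003],[0.0013,-0.0021,-0.003]],"angular":[[0,0,0],[0,0,6],[0,0,12],[0,0,18],[0,0,24],[0,0,30],[0,0,30]],"claw":[1,1,1,1,1,1,1]}' 100
```

```text
t: 47.38
ee_pos: [0.568, 0.0198, 0.1154]
orientation: [[-0.982, 0.186, 0.002], [0.186, 0.982, 0.003], [-0.002, 0.003, -1.0]]
wrist_force: [5.4, 2.1, -1.8]
finger_gap: 0.0114
grip_force: 98.3
```

```bash
python3 -m jog '{"slide":[[0,0,0],[0,0,0],[0,0,0],[0,0,0]],"angular":[[0,0,5],[0,0,10],[0,0,13],[0,0,13]],"claw":[1,1,1,1]}' 100;  python3 -m jog '{"slide":[[0,0,0],[0,0,0],[0,0,0],[0,0,0]],"angular":[[0,0,2],[0,0,4],[0,0,4],[0,0,4]],"claw":[1,1,1,1]}' 100; python3 -c "
from h import *
print(bot.state()['moment'])"
```

```text
t: 47.88
ee_pos: [0.5659, 0.019, 0.115]
orientation: [[-0.915, 0.402, -0.002], [0.402, 0.915, 0.001], [0.002, 0.0, -1.0]]
wrist_force: [0.5, 2.0, -0.7]
finger_gap: 0.0115
grip_force: 98.5
t: 48.38
ee_pos: [0.567, 0.0191, 0.1154]
orientation: [[-0.886, 0.464, 0.001], [0.464, 0.886, 0.0], [-0.001, 0.001, -1.0]]
wrist_force: [4.8, 1.9, -7.7]
finger_gap: 0.0117
grip_force: 98.5
[ 0.64017666 -1.21998983  1.12535489]
```

```bash
python3 -m jog '{"slide":[[0,0,0],[0,0,0],[0,0,0],[0,0,-0.05],[0,0,-0.1],[0,0,-0.15],[-0.02,0,-0.2],[-0.02,0,-0.215],[-0.02,0,-0.215],[-0.02,0,-0.215]],"angular":[[0,0,0],[0,0,0],[0,0,0],[0,0,0],[0,0,0],[0,0,0],[0,0,0],[0,0,0],[0,0,0],[0,0,0]],"claw":[0,0,0,0,0,0,0,0,0,0]}' 90
python3 seat.py s_wrist; python3 - <<'E'
from nuts import *
c=load("s_wrist.npz")
r=nuts(c); print(np.mean([[o[1],o[2]] for o in r],0).round(4)); [print(*o) for o in r]
E
```

```text
t: 49.62
ee_pos: [0.5835, 0.0094, 0.3296]
orientation: [[-0.885, 0.466, -0.002], [0.466, 0.885, -0.0], [0.002, -0.001, -1.0]]
wrist_force: [-0.6, 0.2, -1.1]
finger_gap: 0.0426
grip_force: 0.0
4010 0.07762602808678631 [0.0017518  0.00048499 0.07769771]
[(-165, 0.0776), (-135, 0.0776), (-105, 0.0776), (-75, 0.0777), (-45, 0.0777), (-15, 0.0779), (15, 0.0778), (45, 0.0777), (75, 0.0777), (105, 0.0777), (135, 0.0775), (165, 0.0775)]
(array([0.56764285, 0.02219567, 0.09991692]), array([0.56650067, 0.02264928]), np.float64(154.94002731242878), np.float64(0.13221363714127038), (0.013379745483398438, 0.07438994140625)) [0.58332855 0.00944763 0.32929114]
[0.5648 0.0205]
1 0.6788 0.0612 0.1228 107.3 [0.0105 0.0467]
2 0.5239 0.1337 0.123 18.5 [0.0102 0.046 ]
3 0.4513 -0.0201 0.1228 107.6 [0.0108 0.0464]
4 0.6053 -0.0929 0.1226 13.2 [0.0107 0.0464]
```

View pics/s_wrist.png

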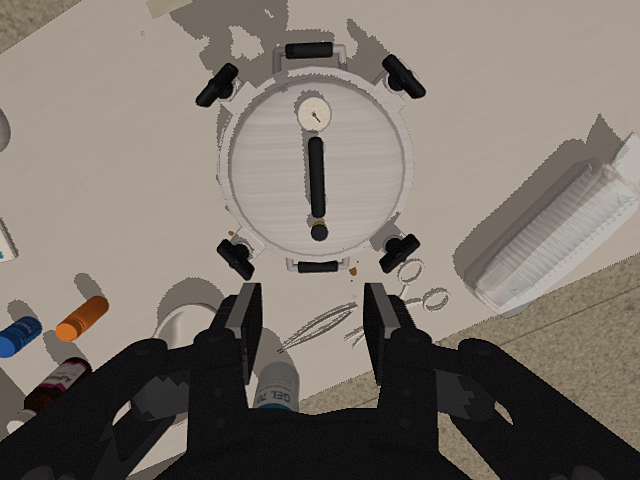

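The lid now lies flat (flange 77.7 mm all round), lugs under all four nuts. It sits about 3 mm off-centre, so I regrip and centre it, then turn to the stop.

```bash
python3 -m jog '{"slide":[[0.0208,0.0039,0.06],[0.0208,0.0039,0.12],[0.0208,0.0039,0.17],[0.0208,0.0039,0.2],[0.0208,0.0039,0.214],[0.0208,0.0039,0.214],[0.0208,0.0039,0.214],[0.0208,0.0039,0.214],[0.0208,0.0039,0.214],[0.0208,0.0039,0.214]],"angular":[[0,0,-2],[0,0,-2],[0,0,-2],[0,0,-2],[0,0,-2],[0,0,-2],[0,0,-2],[0,0,-2],[0,0,-2],[0,0,-2]],"claw":[0,0,0,0,0,0,1,1,1,1]}' 60
python3 -m jog '{"slide":[[0.0006,-0.0015,0],[0.0013,-0.0029,0],[0.0013,-0.0029,0],[0.0013,-0.0029,0],[0.0013,-0.0029,0]],"angular":[[0,0,0],[0,0,0],[0,0,2],[0,0,4],[0,0,4]],"claw":[1,1,1,1,1]}' 60;  python3 -c "
from h import *
print(bot.state()['moment'])"
```

```text
t: 50.92
ee_pos: [0.5683, 0.0218, 0.1187]
orientation: [[-0.901, 0.435, 0.003], [0.435, 0.901, -0.001], [-0.003, -0.0, -1.0]]
wrist_force: [-2.6, -2.2, 5.9]
finger_gap: 0.012
grip_force: 62.1
t: 51.55
ee_pos: [0.5672, 0.0212, 0.1187]
orientation: [[-0.87, 0.492, 0.005], [0.492, 0.87, 0.0], [-0.004, 0.003, -1.0]]
wrist_force: [2.2, 0.7, 7.7]
finger_gap: 0.0124
grip_force: 72.1
[ 0.06519216 -0.37236789  1.4013507 ]
```

```bash
python3 -m jog '{"slide":[[0.0005,-0.0015,-0.001],[0.001,-0.003,-0.001],[0.001,-0.003,-0.001],[0.001,-0.003,-0.001]],"angular":[[0,0,-2],[0,0,-4],[0,0,-4],[0,0,-3]],"claw":[1,1,1,1]}' 60;  python3 -m jog '{"slide":[[0,0,0],[0,0,0],[0,0,0],[0,0,-0.05],[0,0,-0.1],[0,0,-0.15],[-0.02,0,-0.2],[-0.02,0,-0.215],[-0.02,0,-0.215],[-0.02,0,-0.215]],"angular":[[0,0,0],[0,0,0],[0,0,0],[0,0,0],[0,0,0],[0,0,0],[0,0,0],[0,0,0],[0,0,0],[0,0,0]],"claw":[0,0,0,0,0,0,0,0,0,0]}' 90
python3 seat.py t_wrist
```

```text
t: 52.05
ee_pos: [0.5645, 0.019, 0.1187]
orientation: [[-0.893, 0.45, 0.004], [0.45, 0.893, 0.001], [-0.003, 0.003, -1.0]]
wrist_force: [4.1, 1.3, 4.3]
finger_gap: 0.0126
grip_force: 62.3
t: 53.3
ee_pos: [0.5799, 0.0094, 0.3313]
orientation: [[-0.893, 0.45, -0.003], [0.45, 0.893, -0.0], [0.003, -0.001, -1.0]]
wrist_force: [-0.3, 0.8, 0.2]
finger_gap: 0.043
grip_force: 0.0
4307 0.07766621652029027 [-0.00013651 -0.00072495  0.07770924]
[(-165, 0.0777), (-135, 0.0777), (-105, 0.0777), (-75, 0.0778), (-45, 0.0778), (-15, 0.0777), (15, 0.0776), (45, 0.0777), (75, 0.0777), (105, 0.0776), (135, 0.0776), (165, 0.0776)]
(array([0.56394653, 0.01964311, 0.09992928]), array([0.56258536, 0.01980655]), np.float64(154.44809368613784), np.float64(0.13224048687439188), (0.013185591125488281, 0.07474977416992187)) [0.57978981 0.00948075 0.33105496]
```

Lid is flat, centred within 1 mm and at angle 154.5° (studs' stop at 154.7°). Now the nuts, starting with nut 1.

```bash
cat > go.py <<'E'
from h import *
import sys
x,y,z,a=map(float,sys.argv[1:5]); s=bot.state(); R=s["orientation"]
cur=np.degrees(np.arctan2(R[1,0],R[0,0])); print("slide",mv(np.array([x,y,z])-s["ee_pos"]),"turn",round((cur-a+180)%360-180,1),"q6",s["q"][5].round(2),"t",s["t"])
E
python3 go.py .6788 .0610 .15 107.5
```

```text
slide [-65.8  90.8 180.7] turn 45.8 q6 0.48 t 53.35
```

```bash
python3 -m jog '{"slide":[[-0.013,0.018,0],[-0.026,0.036,0.02],[-0.04,0.054,0.06],[-0.053,0.073,0.1],[-0.066,0.091,0.14],[-0.066,0.091,0.181],[-0.066,0.091,0.181],[-0.066,0.091,0.181]],"angular":[[0,0,9],[0,0,18],[0,0,27],[0,0,36],[0,0,46],[0,0,46],[0,0,46],[0,0,46]],"claw":[0.48,0.48,0.48,0.48,0.48,0.48,0.48,0.48]}' 60; python3 go.py .6788 .0610 .0955 107.5; python3 -c "
from nuts import *
c=snap('wrist','u_wrist')
for o in nuts(c): print(*o)"
```

```text
t: 54.35
ee_pos: [0.6807, 0.061, 0.1528]
orientation: [[-0.297, 0.955, 0.001], [0.955, 0.297, 0.0], [-0.0, 0.001, -1.0]]
wrist_force: [0.5, 0.1, -0.2]
finger_gap: 0.0224
grip_force: 0.0
slide [ 0.6 -1.8 57.3] turn -0.2 q6 1.36 t 54.35
1 0.6786 0.0618 0.1227 106.9 [0.0098 0.0466]
2 0.5336 0.1366 0.1227 20.4 [0.0105 0.0299]
```

View pics/u_wrist.png

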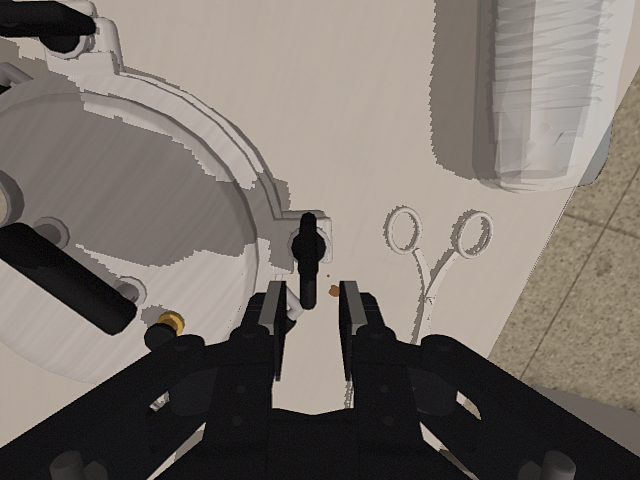

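Nut 1's blade (309,260) runs along the tool x, between the fingers, with its lug under it. I descend and turn half-way.

```bash
python3 -m jog '{"slide":[[0.0005,-0.0018,0.02],[0.0005,-0.0018,0.04],[0.0005,-0.0018,0.055],[0.0005,-0.0018,0.056],[0.0005,-0.0018,0.056],[0.0005,-0.0018,0.056],[0.0005,-0.0018,0.056]],"angular":[[0,0,0],[0,0,0],[0,0,0],[0,0,0],[0,0,0],[0,0,0],[0,0,0]],"claw":[0.48,0.48,0.48,0.48,1,1,1]}' 40; python3 -m jog '{"slide":[[0,0,0],[0,0,0.001],[0,0,0.0015],[0,0,0.002],[0,0,0.003],[0,0,0.003],[0,0,0.003]],"angular":[[0,0,8],[0,0,16],[0,0,24],[0,0,32],[0,0,40],[0,0,40],[0,0,40]],"claw":[1,1,1,1,1,1,1]}' 40; python3 -c "
from h import *
print(bot.state()['moment'])"
```

```text
t: 55.28
ee_pos: [0.6785, 0.0607, 0.0969]
orientation: [[-0.296, 0.955, 0.0], [0.955, 0.296, -0.0], [-0.0, 0.0, -1.0]]
wrist_force: [-3.0, -0.5, 3.8]
finger_gap: 0.0083
grip_force: 42.9
t: 56.15
ee_pos: [0.6781, 0.0607, 0.0938]
orientation: [[0.387, 0.922, -0.0], [0.922, -0.387, -0.0], [-0.001, -0.0, -1.0]]
wrist_force: [-4.8, -1.3, 4.9]
finger_gap: 0.0086
grip_force: 43.1
[-0.2779571   1.09111231 -0.15007656]
```

```bash
python3 -m jog '{"slide":[[0,0,0],[0,0,0],[0,0,-0.02],[0,0,-0.065],[0,0,-0.07]],"angular":[[0,0,0],[0,0,0],[0,0,0],[0,0,0],[0,0,0]],"claw":[0.48,0.48,0.48,0.48,0.48]}' 40; python3 go.py .4513 -.0203 .158 107.5
```

```text
t: 56.78
ee_pos: [0.6816, 0.0614, 0.1673]
orientation: [[0.386, 0.922, 0.009], [0.922, -0.386, 0.001], [0.004, 0.008, -1.0]]
wrist_force: [0.8, -0.2, -0.5]
finger_gap: 0.0221
grip_force: 0.0
slide [-164.3 -180.9    7.2] turn -40.2 q6 2.06 t 56.775
```

```bash
python3 -m jog '{"slide":[[-0.03,-0.033,0],[-0.06,-0.066,0],[-0.09,-0.099,0],[-0.12,-0.132,0],[-0.15,-0.165,0],[-0.1643,-0.181,0.007],[-0.1643,-0.181,0.007],[-0.1643,-0.181,0.007],[-0.1643,-0.181,0.007]],"angular":[[0,0,-7],[0,0,-14],[0,0,-21],[0,0,-28],[0,0,-35],[0,0,-40],[0,0,-40],[0,0,-40],[0,0,-40]],"claw":[0.48,0.48,0.48,0.48,0.48,0.48,0.48,0.48,0.48]}' 40; python3 go.py .4513 -.0203 .0965 107.5; python3 -c "
from nuts import *
c=snap('wrist','v_wrist')
for o in nuts(c): print(*o)"
```

```text
t: 57.9
ee_pos: [0.4495, -0.0203, 0.1559]
orientation: [[-0.297, 0.955, 0.001], [0.955, 0.297, 0.0], [-0.0, 0.001, -1.0]]
wrist_force: [-0.2, -0.1, -0.1]
finger_gap: 0.0222
grip_force: 0.0
slide [-0.5  1.7 59.4] turn -0.2 q6 1.22 t 57.9
2 0.5236 0.1299 0.1206 17.8 [0.003  0.0444]
3 0.4508 -0.0195 0.1228 106.9 [0.0104 0.0463]
```

```bash
python3 -m jog '{"slide":[[0,0.0015,0.02],[0,0.0015,0.04],[0,0.0015,0.056],[0,0.0015,0.059],[0,0.0015,0.059],[0,0.0015,0.059],[0,0.0015,0.059]],"angular":[[0,0,0],[0,0,0],[0,0,0],[0,0,0],[0,0,0],[0,0,0],[0,0,0]],"claw":[0.48,0.48,0.48,0.48,1,1,1]}' 40; python3 -m jog '{"slide":[[0,0,0],[0,0,0.001],[0,0,0.0015],[0,0,0.002],[0,0,0.003],[0,0,0.003],[0,0,0.003]],"angular":[[0,0,8],[0,0,16],[0,0,24],[0,0,32],[0,0,40],[0,0,40],[0,0,40]],"claw":[1,1,1,1,1,1,1]}' 40;python3 -m jog '{"slide":[[0,0,0],[0,0,0],[0,0,-0.02],[0,0,-0.065],[0,0,-0.07]],"angular":[[0,0,0],[0,0,0],[0,0,0],[0,0,0],[0,0,0]],"claw":[0.48,0.48,0.48,0.48,0.48]}' 40; python3 go.py .5238 .1338 .158 198.3
```

```text
t: 58.82
ee_pos: [0.4501, -0.02, 0.0969]
orientation: [[-0.297, 0.955, 0.001], [0.955, 0.297, 0.0], [0.0, 0.001, -1.0]]
wrist_force: [1.9, 0.5, -5.1]
finger_gap: 0.0082
grip_force: 42.2
t: 59.7
ee_pos: [0.4502, -0.0199, 0.0939]
orientation: [[0.385, 0.923, 0.001], [0.923, -0.385, 0.001], [0.001, 0.001, -1.0]]
wrist_force: [2.7, 1.7, -6.8]
finger_gap: 0.0083
grip_force: 42.2
t: 60.32
ee_pos: [0.4519, -0.0205, 0.1672]
orientation: [[0.386, 0.922, 0.007], [0.922, -0.386, -0.001], [0.002, 0.007, -1.0]]
wrist_force: [-0.1, -0.3, -0.1]
finger_gap: 0.0224
grip_force: 0.0
slide [170.    6.6   9.6] turn -131.0 q6 1.92 t 60.325
```

```bash
python3 -m jog '{"slide":[[0.02,0.001,0],[0.04,0.002,0],[0.06,0.003,0],[0.08,0.004,0],[0.1,0.005,0],[0.12,0.006,0],[0.14,0.0066,0],[0.16,0.0066,0],[0.17,0.0066,0],[0.17,0.0066,0],[0.17,0.0066,0],[0.17,0.0066,0]],"angular":[[0,0,-10],[0,0,-20],[0,0,-30],[0,0,-40],[0,0,-50],[0,0,-60],[0,0,-70],[0,0,-80],[0,0,-90],[0,0,-100],[0,0,-110],[0,0,-120]],"claw":[0.48,0.48,0.48,0.48,0.48,0.48,0.48,0.48,0.48,0.48,0.48,0.48]}' 40; python3 -m jog '{"slide":[[0,0,0],[0,0,0],[0,0,0]],"angular":[[0,0,-8],[0,0,-11],[0,0,-11]],"claw":[0.48,0.48,0.48]}' 40; python3 go.py .5238 .1338 .0965 198.3; python3 -c "
from nuts import *
c=snap('wrist','w_wrist')
for o in nuts(c): print(*o)"
```

```text
t: 61.82
ee_pos: [0.5208, 0.1338, 0.163]
orientation: [[-0.991, -0.133, -0.001], [-0.133, 0.991, -0.001], [0.002, -0.0, -1.0]]
wrist_force: [-0.6, -0.0, -0.4]
finger_gap: 0.0222
grip_force: 0.0
t: 62.2
ee_pos: [0.5209, 0.1338, 0.1631]
orientation: [[-0.95, -0.313, -0.001], [-0.313, 0.95, -0.001], [0.001, -0.0, -1.0]]
wrist_force: [0.3, -0.7, -0.2]
finger_gap: 0.0224
grip_force: 0.0
slide [-2.8 -0.9 66.6] turn -0.1 q6 -0.07 t 62.2
2 0.5235 0.1342 0.1227 18.7 [0.0097 0.0469]
3 0.4521 -0.017 0.1198 68.0 [0.0107 0.0429]
```

Nut 3 reads 68° (turned 39°, about 0.69 rad). Now nut 2, then on to nut 4.

```bash
python3 -m jog '{"slide":[[-0.0028,-0.0007,0.02],[-0.0028,-0.0007,0.04],[-0.0028,-0.0007,0.06],[-0.0028,-0.0007,0.066],[-0.0028,-0.0007,0.066],[-0.0028,-0.0007,0.066],[-0.0028,-0.0007,0.066]],"angular":[[0,0,0],[0,0,0],[0,0,0],[0,0,0],[0,0,0],[0,0,0],[0,0,0]],"claw":[0.48,0.48,0.48,0.48,1,1,1]}' 40; python3 -m jog '{"slide":[[0,0,0],[0,0,0.001],[0,0,0.0015],[0,0,0.002],[0,0,0.003],[0,0,0.003],[0,0,0.003]],"angular":[[0,0,8],[0,0,16],[0,0,24],[0,0,32],[0,0,40],[0,0,40],[0,0,40]],"claw":[1,1,1,1,1,1,1]}' 40;python3 -m jog '{"slide":[[0,0,0],[0,0,0],[0,0,-0.02],[0,0,-0.065],[0,0,-0.07]],"angular":[[0,0,0],[0,0,0],[0,0,0],[0,0,0],[0,0,0]],"claw":[0.48,0.48,0.48,0.48,0.48]}' 40; python3 go.py .6053 -.0929 .16 193.0
```

```text
t: 63.12
ee_pos: [0.5236, 0.1344, 0.0974]
orientation: [[-0.95, -0.314, -0.002], [-0.314, 0.95, 0.0], [0.002, 0.001, -1.0]]
wrist_force: [0.1, 2.1, -6.7]
finger_gap: 0.0081
grip_force: 42.4
t: 64.0
ee_pos: [0.5236, 0.1344, 0.0944]
orientation: [[-0.93, 0.369, -0.002], [0.369, 0.93, 0.0], [0.002, -0.0, -1.0]]
wrist_force: [-2.1, 2.0, -8.5]
finger_gap: 0.0079
grip_force: 42.2
t: 64.62
ee_pos: [0.5278, 0.1348, 0.1697]
orientation: [[-0.929, 0.37, 0.01], [0.37, 0.929, 0.002], [-0.009, 0.006, -1.0]]
wrist_force: [0.1, -0.3, 0.3]
finger_gap: 0.0224
grip_force: 0.0
slide [-156.2 -182.9   10. ] turn -34.7 q6 0.63 t 64.625
```

```bash
python3 -m jog '{"slide":[[-0.03,-0.035,0],[-0.06,-0.07,0],[-0.09,-0.105,0],[-0.12,-0.14,0],[-0.145,-0.17,0],[-0.156,-0.183,0],[-0.156,-0.183,0.008],[-0.156,-0.183,0.008],[-0.156,-0.183,0.008]],"angular":[[0,0,-7],[0,0,-14],[0,0,-21],[0,0,-28],[0,0,-34.7],[0,0,-34.7],[0,0,-34.7],[0,0,-34.7],[0,0,-34.7]],"claw":[0.48,0.48,0.48,0.48,0.48,0.48,0.48,0.48,0.48]}' 40; python3 go.py .6053 -.0929 .0965 193.0; python3 -c "
from nuts import *
c=snap('wrist','x_wrist')
for o in nuts(c): print(*o)"
```

```text
t: 65.75
ee_pos: [0.601, -0.092, 0.1567]
orientation: [[-0.974, -0.226, -0.001], [-0.226, 0.974, 0.0], [0.001, 0.0, -1.0]]
wrist_force: [-0.2, -0.2, 0.3]
finger_gap: 0.0223
grip_force: 0.0
slide [-4.  -1.9 60.2] turn 0.1 q6 -0.38 t 65.75
3 0.4586 -0.0084 0.1194 81.0 [0.0087 0.0195]
4 0.6046 -0.0936 0.1224 12.6 [0.0105 0.0464]
```

```bash
python3 -m jog '{"slide":[[-0.004,-0.0019,0.02],[-0.004,-0.0019,0.04],[-0.004,-0.0019,0.056],[-0.004,-0.0019,0.06],[-0.004,-0.0019,0.06],[-0.004,-0.0019,0.06],[-0.004,-0.0019,0.06]],"angular":[[0,0,0],[0,0,0],[0,0,0],[0,0,0],[0,0,0],[0,0,0],[0,0,0]],"claw":[0.48,0.48,0.48,0.48,1,1,1]}' 40; python3 -m jog '{"slide":[[0,0,0],[0,0,0.001],[0,0,0.0015],[0,0,0.002],[0,0,0.0026],[0,0,0.0026],[0,0,0.0026]],"angular":[[0,0,8],[0,0,16],[0,0,24],[0,0,31],[0,0,35],[0,0,35],[0,0,35]],"claw":[1,1,1,1,1,1,1]}' 40;python3 -m jog '{"slide":[[0,0,0],[0,0,0],[0,0,-0.02],[0,0,-0.065],[0,0,-0.12],[0,0,-0.18],[-0.06,0.09,-0.235],[-0.063,0.091,-0.235],[-0.063,0.091,-0.235],[-0.063,0.091,-0.235]],"angular":[[0,0,0],[0,0,0],[0,0,0],[0,0,0],[0,0,0],[0,0,0],[0,0,0],[0,0,0],[0,0,0],[0,0,0]],"claw":[0.48,0.48,0.48,0.48,0.48,0.48,0.48,0.48,0.48,0.48]}' 40; python3 seat.py y_wrist; python3 -c "
from nuts import *
for o in nuts(load('y_wrist.npz')): print(*o)"
```

```text
t: 66.68
ee_pos: [0.6054, -0.0935, 0.0967]
orientation: [[-0.974, -0.225, -0.001], [-0.225, 0.974, 0.002], [0.0, 0.002, -1.0]]
wrist_force: [-1.5, 5.0, -2.8]
finger_gap: 0.0081
grip_force: 42.6
t: 67.55
ee_pos: [0.6053, -0.0938, 0.094]
orientation: [[-0.927, 0.374, -0.001], [0.374, 0.927, 0.001], [0.001, 0.001, -1.0]]
wrist_force: [-2.2, 5.4, -2.4]
finger_gap: 0.0083
grip_force: 42.7
t: 68.8
ee_pos: [0.6996, -0.0336, 0.329]
orientation: [[-0.927, 0.374, 0.002], [0.374, 0.927, -0.001], [-0.002, -0.0, -1.0]]
wrist_force: [0.3, 0.4, -0.0]
finger_gap: 0.0221
grip_force: 0.0
3612 0.07754448079786813 [-0.00042784 -0.0009096   0.07756288]
[(-135, 0.0775), (-105, 0.0776), (-75, 0.0777), (-45, 0.0776), (-15, 0.0775), (15, 0.0775), (45, 0.0775), (75, 0.0774)]
(array([0.56372974, 0.01947859, 0.09884796]), array([0.57161689, 0.01561836]), np.float64(154.14278388581303), np.float64(0.13219189824249006), (0.013882376098632812, 0.05728753662109375)) [ 0.6987441  -0.03412409  0.32895123]
1 0.6783 0.0604 0.1197 67.1 [0.0101 0.0453]
4 0.6059 -0.0931 0.1199 158.1 [0.0105 0.0463]
```

Half-way pass checks out: nuts 1, 3, 4 have turned about 40° from loose, lid flat. Now the final pass, nut 1 first.

```bash
python3 go.py .6785 .0607 .158 247.2;  python3 -m jog '{"slide":[[0.01,0.025,0.04],[0.02,0.05,0.08],[0.03,0.08,0.12],[0.04,0.09,0.15],[0.05,0.095,0.16],[0.05,0.095,0.16],[0.05,0.095,0.16],[0.05,0.095,0.16],[0.05,0.095,0.16],[0.05,0.095,0.16]],"angular":[[0,0,-10],[0,0,-20],[0,0,-30],[0,0,-40],[0,0,-50],[0,0,-60],[0,0,-70],[0,0,-80],[0,0,-89],[0,0,-89]],"claw":[0.48,0.48,0.48,0.48,0.48,0.48,0.48,0.48,0.48,0.48]}' 40; python3 go.py .6785 .0607 .0935 247.2
```

```text
slide [ 54.5  80.4 170.9] turn -89.2 q6 0.34 t 68.85
t: 70.1
ee_pos: [0.6868, 0.0719, 0.1698]
orientation: [[-0.394, -0.919, 0.0], [-0.919, 0.394, -0.0], [0.0, -0.0, -1.0]]
wrist_force: [0.2, 0.1, -0.2]
finger_gap: 0.0224
grip_force: 0.0
slide [13.5  3.3 76.3] turn -0.4 q6 -1.06 t 70.1
```

```bash
python3 -m jog '{"slide":[[0.0135,-0.0033,0],[0.0135,0.0033,0.01],[0.0135,0.0033,0.01],[0.0135,0.0033,0.01]],"angular":[[0,0,0],[0,0,0],[0,0,0],[0,0,0]],"claw":[0.48,0.48,0.48,0.48]}' 40; python3 go.py .6785 .0607 .0935 247.2;  python3 -c "
from nuts import *
c=snap('wrist','z_wrist')
for o in nuts(c): print(*o)"
```

```text
t: 70.6
ee_pos: [0.6794, 0.0613, 0.1596]
orientation: [[-0.392, -0.92, 0.0], [-0.92, 0.392, -0.0], [0.0, -0.0, -1.0]]
wrist_force: [0.5, 0.5, -0.2]
finger_gap: 0.022
grip_force: 0.0
slide [ 0.9  0.6 66.1] turn -0.3 q6 -1.08 t 70.6
1 0.6784 0.0606 0.1196 66.6 [0.0102 0.0467]
2 0.5324 0.1296 0.1193 163.2 [0.0108 0.0293]
```

```bash
python3 -m jog '{"slide":[[0.0008,0.0006,0.02],[0.0008,0.0006,0.04],[0.0008,0.0006,0.06],[0.0008,0.0006,0.066],[0.0008,0.0006,0.066],[0.0008,0.0006,0.066],[0.0008,0.0006,0.066]],"angular":[[0,0,0],[0,0,0],[0,0,0],[0,0,0],[0,0,0],[0,0,0],[0,0,0]],"claw":[0.48,0.48,0.48,0.48,1,1,1]}' 40; python3 -m jog '{"slide":[[0,0,0],[0,0,0.001],[0,0,0.0015],[0,0,0.002],[0,0,0.003],[0,0,0.0032],[0,0,0.0032],[0,0,0.0032]],"angular":[[0,0,8],[0,0,16],[0,0,24],[0,0,32],[0,0,39],[0,0,43],[0,0,45],[0,0,45]],"claw":[1,1,1,1,1,1,1,1]}' 40; python3 -c "
from h import *
print(bot.state()['moment'])"; python3 -m jog '{"slide":[[0,0,0],[0,0,0],[0,0,-0.02],[0,0,-0.065],[0,0,-0.07]],"angular":[[0,0,0],[0,0,0],[0,0,0],[0,0,0],[0,0,0]],"claw":[0.48,0.48,0.48,0.48,0.48]}' 40; python3 -c "
from nuts import *
c=snap('wrist','z2_wrist')
for o in nuts(c): print(*o)";python3 go.py .4505 -.0200 .158 247.2
```

```text
t: 71.53
ee_pos: [0.6782, 0.0614, 0.093]
orientation: [[-0.391, -0.92, -0.001], [-0.92, 0.391, -0.0], [0.0, 0.001, -1.0]]
wrist_force: [-0.7, -0.1, -5.2]
finger_gap: 0.0078
grip_force: 42.4
t: 72.53
ee_pos: [0.6784, 0.0613, 0.0904]
orientation: [[-0.927, -0.376, 0.0], [-0.376, 0.927, -0.001], [0.0, -0.001, -1.0]]
wrist_force: [-1.7, -1.7, -1.6]
finger_gap: 0.0084
grip_force: 55.7
[-0.29715601  0.30324626  1.09924037]
t: 73.15
ee_pos: [0.6815, 0.0618, 0.1653]
orientation: [[-0.928, -0.373, 0.01], [-0.373, 0.928, 0.001], [-0.01, -0.003, -1.0]]
wrist_force: [-0.3, 0.0, 1.0]
finger_gap: 0.0221
grip_force: 0.0
1 0.6779 0.0609 0.1171 26.4 [0.0101 0.0462]
2 0.5305 0.1311 0.1197 158.3 [0.0109 0.035 ]
4 0.6162 -0.0965 0.1198 150.0 [0.0095 0.0244]
slide [244.   10.2   4.2] turn -45.3 q6 -0.29 t 73.2
```

```bash
python3 -m jog '{"slide":[[0.04,0.002,0],[0.08,0.004,0],[0.12,0.006,0],[0.16,0.008,0],[0.2,0.009,0],[0.23,0.01,0],[0.244,0.01,0.004],[0.244,0.01,0.004],[0.244,0.01,0.004]],"angular":[[0,0,-7],[0,0,-14],[0,0,-21],[0,0,-28],[0,0,-35],[0,0,-42],[0,0,-45.3],[0,0,-45.3],[0,0,-45.3]],"claw":[0.48,0.48,0.48,0.48,0.48,0.48,0.48,0.48,0.48]}' 40; python3 go.py .4505 -.0200 .0935 247.2;  python3 -c "
from nuts import *
c=snap('wrist','z3_wrist')
for o in nuts(c): print(*o)"
```

```text
t: 74.32
ee_pos: [0.449, -0.0204, 0.1559]
orientation: [[-0.387, -0.922, 0.0], [-0.922, 0.387, 0.0], [-0.0, -0.0, -1.0]]
wrist_force: [0.2, -0.5, 0.6]
finger_gap: 0.0224
grip_force: 0.0
slide [-0.9 -1.2 62.4] turn 0.0 q6 -1.22 t 74.325
3 0.4504 -0.0208 0.1196 67.2 [0.0101 0.0468]
4 0.5897 -0.0877 0.1198 151.1 [0.0081 0.0166]
```

```bash
python3 -m jog '{"slide":[[-0.0005,-0.0013,0.02],[-0.0005,-0.0013,0.04],[-0.0005,-0.0013,0.058],[-0.0005,-0.0013,0.062],[-0.0005,-0.0013,0.062],[-0.0005,-0.0013,0.062],[-0.0005,-0.0013,0.062]],"angular":[[0,0,0],[0,0,0],[0,0,0],[0,0,0],[0,0,0],[0,0,0],[0,0,0]],"claw":[0.48,0.48,0.48,0.48,1,1,1]}' 40; python3 -m jog '{"slide":[[0,0,0],[0,0,0.001],[0,0,0.0015],[0,0,0.002],[0,0,0.003],[0,0,0.0032],[0,0,0.0032],[0,0,0.0032]],"angular":[[0,0,8],[0,0,16],[0,0,24],[0,0,32],[0,0,39],[0,0,43],[0,0,44],[0,0,44]],"claw":[1,1,1,1,1,1,1,1]}' 40; python3 -c "
from h import *
print(bot.state()['moment'])"; python3 -m jog '{"slide":[[0,0,0],[0,0,0],[0,0,-0.02],[0,0,-0.065],[0,0,-0.07]],"angular":[[0,0,0],[0,0,0],[0,0,0],[0,0,0],[0,0,0]],"claw":[0.48,0.48,0.48,0.48,0.48]}' 40; python3 -c "
from nuts import *
c=snap('wrist','z4_wrist')
for o in nuts(c): print(*o)";python3 go.py .5236 .1342 .158 158.3
```

```text
t: 75.25
ee_pos: [0.45, -0.0204, 0.094]
orientation: [[-0.387, -0.922, 0.0], [-0.922, 0.387, 0.0], [-0.0, -0.0, -1.0]]
wrist_force: [1.5, 1.0, -6.9]
finger_gap: 0.0078
grip_force: 42.1
t: 76.25
ee_pos: [0.4499, -0.0202, 0.0914]
orientation: [[-0.918, -0.397, 0.001], [-0.397, 0.918, 0.0], [-0.001, 0.0, -1.0]]
wrist_force: [-2.4, 1.2, 2.1]
finger_gap: 0.0081
grip_force: 49.5
[0.30497799 0.34747353 0.87813596]
t: 76.88
ee_pos: [0.4524, -0.021, 0.1639]
orientation: [[-0.919, -0.394, 0.007], [-0.394, 0.919, -0.001], [-0.006, -0.003, -1.0]]
wrist_force: [-0.3, -0.0, 0.8]
finger_gap: 0.0224
grip_force: 0.0
3 0.4503 -0.0204 0.1173 27.0 [0.0105 0.0463]
slide [-127.3  114.1    5.2] turn 44.9 q6 -0.45 t 76.925
```

```bash
python3 -m jog '{"slide":[[-0.022,0.02,0],[-0.044,0.04,0],[-0.066,0.06,0],[-0.088,0.08,0],[-0.11,0.1,0],[-0.1273,0.114,0.003],[-0.1273,0.114,0.005],[-0.1273,0.114,0.005],[-0.1273,0.114,0.005]],"angular":[[0,0,7],[0,0,14],[0,0,21],[0,0,28],[0,0,35],[0,0,42],[0,0,44.9],[0,0,44.9],[0,0,44.9]],"claw":[0.48,0.48,0.48,0.48,0.48,0.48,0.48,0.48,0.48]}' 40; python3 go.py .5236 .1342 .0940 158.3;  python3 -c "
from nuts import *
c=snap('wrist','z5_wrist')
for o in nuts(c): print(*o)"
```

```text
t: 78.05
ee_pos: [0.5212, 0.1341, 0.155]
orientation: [[-0.93, 0.369, -0.001], [0.369, 0.93, -0.0], [0.001, -0.001, -1.0]]
wrist_force: [-0.2, -0.4, -0.3]
finger_gap: 0.0225
grip_force: 0.0
slide [-2.2  1.1 61. ] turn 0.1 q6 0.63 t 78.05
2 0.5236 0.1346 0.1198 158.1 [0.01   0.0466]
3 0.4613 -0.0134 0.1171 20.7 [0.0096 0.0241]
```

```bash
python3 -m jog '{"slide":[[-0.0022,0.0011,0.02],[-0.0022,0.0011,0.04],[-0.0022,0.0011,0.057],[-0.0022,0.0011,0.061],[-0.0022,0.0011,0.061],[-0.0022,0.0011,0.061],[-0.0022,0.0011,0.061]],"angular":[[0,0,0],[0,0,0],[0,0,0],[0,0,0],[0,0,0],[0,0,0],[0,0,0]],"claw":[0.48,0.48,0.48,0.48,1,1,1]}' 40; python3 -m jog '{"slide":[[0,0,0],[0,0,0.001],[0,0,0.0015],[0,0,0.002],[0,0,0.003],[0,0,0.0032],[0,0,0.0032],[0,0,0.0032]],"angular":[[0,0,8],[0,0,16],[0,0,24],[0,0,32],[0,0,39],[0,0,43],[0,0,45],[0,0,45]],"claw":[1,1,1,1,1,1,1,1]}' 40; python3 -c "
from h import *
print(bot.state()['moment'])"; python3 -m jog '{"slide":[[0,0,0],[0,0,0],[0,0,-0.02],[0,0,-0.065],[0,0,-0.07]],"angular":[[0,0,0],[0,0,0],[0,0,0],[0,0,0],[0,0,0]],"claw":[0.48,0.48,0.48,0.48,0.48]}' 40; python3 -c "
from nuts import *
c=snap('wrist','z6_wrist')
for o in nuts(c): print(*o)";python3 go.py .6055 -.0935 .158 158.1
```

```text
t: 78.97
ee_pos: [0.524, 0.1344, 0.0949]
orientation: [[-0.929, 0.369, -0.0], [0.369, 0.929, -0.001], [0.0, -0.001, -1.0]]
wrist_force: [-0.7, -1.9, -3.4]
finger_gap: 0.0077
grip_force: 42.4
t: 79.97
ee_pos: [0.5238, 0.1342, 0.0922]
orientation: [[-0.398, 0.917, -0.0], [0.917, 0.398, -0.001], [-0.001, -0.001, -1.0]]
wrist_force: [-2.9, -4.4, 4.1]
finger_gap: 0.0084
grip_force: 49.0
[-0.84430937  0.83358946  0.8527881 ]
t: 80.6
ee_pos: [0.5272, 0.1357, 0.1654]
orientation: [[-0.396, 0.918, 0.008], [0.918, 0.396, 0.003], [-0.001, 0.008, -1.0]]
wrist_force: [1.2, 0.4, -1.0]
finger_gap: 0.0221
grip_force: 0.0
2 0.5242 0.1348 0.1172 116.8 [0.0101 0.0469]
slide [-241.6  -18.1    6.3] turn -44.7 q6 1.41 t 80.65
```

```bash
python3 -m jog '{"slide":[[-0.04,-0.003,0],[-0.08,-0.006,0],[-0.12,-0.009,0],[-0.16,-0.012,0],[-0.2,-0.015,0],[-0.23,-0.018,0],[-0.2416,-0.018,0.005],[-0.2416,-0.018,0.005],[-0.2416,-0.018,0.005]],"angular":[[0,0,-7],[0,0,-14],[0,0,-21],[0,0,-28],[0,0,-35],[0,0,-42],[0,0,-44.7],[0,0,-44.7],[0,0,-44.7]],"claw":[0.48,0.48,0.48,0.48,0.48,0.48,0.48,0.48,0.48]}' 40; python3 go.py .6055 -.0935 .0940 158.1;  python3 -c "
from nuts import *
c=snap('wrist','z7_wrist')
for o in nuts(c): print(*o)"
```

```text
t: 81.78
ee_pos: [0.603, -0.0936, 0.1558]
orientation: [[-0.927, 0.374, -0.001], [0.374, 0.927, 0.001], [0.002, 0.0, -1.0]]
wrist_force: [0.5, -0.2, -0.3]
finger_gap: 0.0222
grip_force: 0.0
slide [-2.4  1.1 61.8] turn -0.1 q6 0.23 t 81.775
1 0.676 0.0596 0.1175 22.2 [0.0109 0.0432]
4 0.6048 -0.0934 0.1197 157.6 [0.0101 0.0461]
```

```bash
python3 -m jog '{"slide":[[-0.002,0.001,0.02],[-0.002,0.001,0.04],[-0.002,0.001,0.057],[-0.002,0.001,0.062],[-0.002,0.001,0.062],[-0.002,0.001,0.062],[-0.002,0.001,0.062]],"angular":[[0,0,0],[0,0,0],[0,0,0],[0,0,0],[0,0,0],[0,0,0],[0,0,0]],"claw":[0.48,0.48,0.48,0.48,1,1,1]}' 40; python3 -m jog '{"slide":[[0,0,0],[0,0,0.001],[0,0,0.0015],[0,0,0.002],[0,0,0.003],[0,0,0.0032],[0,0,0.0032],[0,0,0.0032]],"angular":[[0,0,8],[0,0,16],[0,0,24],[0,0,32],[0,0,39],[0,0,43],[0,0,45],[0,0,45]],"claw":[1,1,1,1,1,1,1,1]}' 40; python3 -m jog '{"slide":[[0,0,0],[0,0,0],[0,0,-0.02],[0,0,-0.065],[0,0,-0.12],[0,0,-0.18],[0.04,0.05,-0.23],[0.08,0.09,-0.235],[0.08,0.09,-0.235],[0.08,0.09,-0.235]],"angular":[[0,0,0],[0,0,0],[0,0,0],[0,0,0],[0,0,0],[0,0,0],[0,0,0],[0,0,0],[0,0,0],[0,0,0]],"claw":[0.48,0.48,0.48,0.48,0.48,0.48,0.48,0.48,0.48,0.48]}' 40; python3 seat.py zz_wrist; python3 -c "
from nuts import *
for o in nuts(load('zz_wrist.npz')): print(*o)"
```

```text
t: 82.7
ee_pos: [0.6053, -0.0936, 0.0946]
orientation: [[-0.928, 0.373, -0.001], [0.373, 0.928, 0.001], [0.001, 0.001, -1.0]]
wrist_force: [-0.9, 1.7, -3.5]
finger_gap: 0.0085
grip_force: 42.6
t: 83.7
ee_pos: [0.6052, -0.0939, 0.092]
orientation: [[-0.394, 0.919, -0.001], [0.919, 0.394, 0.0], [0.0, -0.001, -1.0]]
wrist_force: [-4.5, 1.6, 2.2]
finger_gap: 0.0078
grip_force: 50.6
t: 84.95
ee_pos: [0.6576, 0.0153, 0.3258]
orientation: [[-0.393, 0.92, -0.0], [0.92, 0.393, -0.001], [-0.001, -0.0, -1.0]]
wrist_force: [0.7, -0.3, -0.2]
finger_gap: 0.0223
grip_force: 0.0
4388 0.0775748743477237 [-0.00027694 -0.00096718  0.07760539]
[(-165, 0.0775), (-135, 0.0777), (-105, 0.0776), (-75, 0.0776), (-45, 0.0777), (-15, 0.0776), (15, 0.0777), (45, 0.0776), (75, 0.0775), (105, 0.0775), (135, 0.0775), (165, 0.0776)]
(array([0.56254892, 0.01873013, 0.0996605 ]), array([0.56351213, 0.01990312]), np.float64(154.7041768031511), np.float64(0.1320331288147877), (0.014251420593261718, 0.07474511108398438)) [0.65709292 0.01422519 0.32561275]
1 0.6788 0.0611 0.1174 27.3 [0.0097 0.0461]
2 0.5283 0.127 0.1174 114.7 [0.0111 0.031 ]
3 0.4521 -0.0199 0.1172 26.6 [0.0094 0.0465]
4 0.606 -0.0923 0.1174 117.4 [0.0099 0.045 ]
```

View pics/zz_wrist.png

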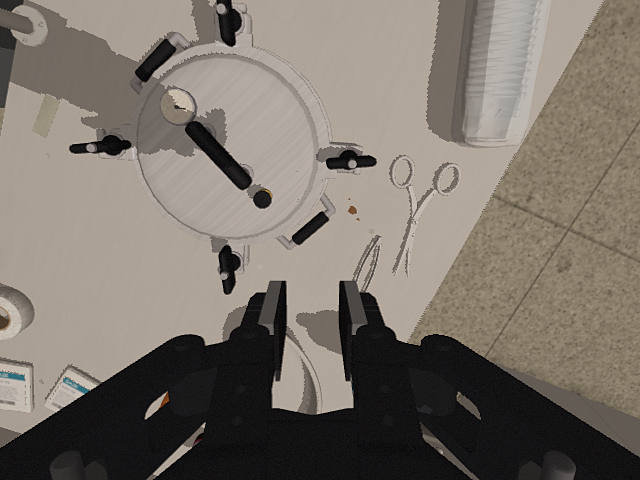

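The last view shows all four wings radial, at their stops (each about 83° from loose), with the lid flat and the robot clear. I hand in.

```bash
python3 -c "
from plant import bot
print(bot.close_job())"
```

```text
the job is handed in; nothing more can be done
None
```

I handed in the job at about 85 s of the 210 s: all three vials stand in file between the rails, the lid is turned to its stop, and the four nuts were tightened 1-3-2-4, half-way and then to the stop; the dish, bottle and jar were not touched, and no verdict came back.

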